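Set up a pipe in the vee drilling jig

ROBOT

A 7-joint arm with a two-finger parallel gripper is mounted at the origin on a cart in front of the work surface, level with it; the furniture and walls round the work are solid. World frame = base frame: x ahead of the robot, y to its left, z up, the work surface at z = 0. Lengths are in m, angles in degrees, forces in N, time in s.
With the tool pointing down it reaches from about 0.425 to 0.875 m from the base axis. Payload 4.7 kg.
Tool frame: the origin (TCP) lies midway between the tips of the shut fingers; the grasp point (between the pads) lies 19 mm behind it (env.grip_depth is the distance from the TCP to the grasp point, in m); z points along the fingers, y is the line along which they close (so a half turn about z gives the same grasp; the last joint's range is limited). The gripper opens to 87 mm and grips with 3 to 60 N. Pads are 19 mm wide; open, the fingers measure 117 mm over their backs; the gripper's body (75 mm by 190 mm) begins 51 mm behind the grasp point.
Start: joints at [75.063, 18.392, -4.016, 83.108, 1.295, 78.541, -3.26], TCP at [0.176, -0.626, 0.192] pointing down, gripper open.
Joint ranges: [-163.93, 163.93], [-17.29, 119.83], [-79.2, 71.16], [3.27, 140.29], [-89.18, 269.18], [5.43, 117.66], [-154.24, 154.24]. Speed limits (degrees/s): [147.25, 147.25, 180, 180, 180, 180, 180].

INTERFACE

Orientations are given as [roll, pitch, yaw] about the fixed x, y, z axes, in that order (R = Rz(yaw) Ry(pitch) Rx(roll)).
In Python, from cell import get_obs, optics, env, nets gives the robot as it stands.
- The arm moves only by the shell command python3 -m creep 'ROWS' [FORCE]. ROWS is JSON, a list of rows, each an object of numbers: "wx", "wy", "wz": the turn, a rotation vector about the tool's x, y, z in degrees; "tx", "ty", "tz": the shift along the tool's x, y, z in mm; "gripper": the opening, from -1 (shut) to 1 (fully open). A call has 1 to 5 rows; each row is the pose to reach, as a shift and turn from the pose commanded when the call began, along the tool's axes at that moment; what a row does not reach only later rows make up. A row lasts 1/12 s, in which the tool goes at most 41.7 mm and 7.16 degrees, less where a joint would pass 70% of its speed; a pose out of reach is approached as far as the arm can. A call with a gripper value outside its range is refused whole. The fingers move at their own pace and stop on an object; FORCE is the grip in N (left out, the last holds). Time passes only in rows, so rows that repeat a pose let the fingers close. It gives the time, the measured TCP pose, the force, the opening and the grip force at its end, in the units of the state.
- get_obs(): the state, without advancing time (a new reading comes with each control period).
- optics.read_camera(name): name is "scene" or "top"; returns (picture, depth): 480x640x3 uint8, red, green, blue; 480x640 float32, m along the optical axis (not along the pixel's ray), 0 where there is no reading.
- optics.camera_info(name): a dict with "fovy" (degrees; the focal length in pixels is half the picture's height over the tangent of half this angle, whatever the lens; pixels are square), "cx", "cy" (the principal point, pixels), "R" (3x3) and "t" (3): a world point X has camera coordinates R X + t. Camera axes: x right, y down, z forward; pixel columns grow to the right and rows downward; lengths in m; the calibration is good to about 2 mm. A picture is of the moment at which its call begins. camera_info takes no time and is no camera call.
- env.sign_off(): hands the job in; it is judged then, once.
Trained networks look in the newest picture that a camera, given by its name, has taken for a name from the list of things; names that differ only in an ending like _2 or _b are one class to them, and where a whole thing is asked for, a point or a joint stands for the part that bears it (a point fixed in the world has none). Each returns a list of dicts, best first, with "confidence" (0 to 1); they miss things now and then, are a little off and sometimes report something else, mostly with a low value. They report only what shows in the picture. A call takes as long as a camera call.
- nets.look_for(query, camera): "point" ([x, y, z] in m, in world coordinates, good to about 4 mm: the middle of the surface that is visible of it).
- nets.place_of(query, camera): "point" ([x, y, z] in m, in world coordinates, good to about 4 mm: a listed point, or the origin of a listed thing).
The state is a dict: "time_s": time; "qpos": joint angles; "joint_velocities": joint speeds; "effort": joint torques, N m; "tool_pos": TCP position; "tool_rot": TCP orientation; "force": force on the tool from outside, world axes, zero at the start; "wrist_torque": the same for the moment, N m; "grip_width": finger opening in m; "grasp_force": force on a finger pad.
Only numpy, scipy, OpenCV 4.12 (cv2) and the standard library are available. Lean on these libraries where they do the work, as an engineer would, in place of code of your own. Each camera call takes 0.05 s, during which the arm holds its last target. There are 200 camera calls.

TASK

Get the pipe ready for cross-drilling in the jig: set it down on the jig's run-in table and let go, roll it from there into the vee, about midway along its length, and let it centre itself. Then lower the drill plate over both guide pins, with its brass bush over the pipe, until it sits fully down and let go of it; last swing the clamp lever down on to the plate so that it presses on it. Leave everything else on the bench where it is.

Things in the scene. Friction and masses are not known exactly. Their poses are not given: they have to be found in the camera images.
- drill_jig: Drilling jig fixed to the bench: plywood base, maple blocks. Origin on the bench under the middle of its vee; x = roll-in direction, away from the robot; y = along the vee; z up. Back block at x = 24 to 70 mm, y +-60, top at z = 66.6: no room for a finger behind a seated pipe. Steel lever bracket at x +-13, y = -105 to -87, 104 mm high; base reaches y = -110 to +62
- run_in (a point): Middle of the jig's flat run-in table, on its surface (36 mm over the bench), axes as the jig's: the table runs from x = -33 (a dark 5 mm high, 4 mm thick lip stands in front of that) to +33 mm, where the vee begins, and y +-45 mm. A pipe on it has its axis 22 mm higher
- vee_axis (a point): Axis of a pipe seated in the jig's aluminium-lined 90 degree vee, at its middle: 45 mm over the bench, 55 mm in x behind run_in; axes as the jig's, the vee runs along y, y +-45 mm. The mouth is 44 mm wide at table height, so a rolling pipe drops 13 mm into it
- pin_left (a point): Tip of the left steel guide pin on the back block, 92.6 mm over the bench; the pin is 10 mm thick, rises 26 mm from the block and its last 8 mm taper to 4 mm. In the jig's frame at x = 48, y = +38 mm
- pin_right (a point): Tip of the right guide pin, the same, at x = 48, y = -38 mm in the jig's frame
- pipe_center (a point): Steel pipe, 44 mm across, 150 mm long, 0.35 to 0.55 kg, lying on the bench; point at its middle on the axis, own y along the axis
- plate_grip (a point): Middle of the black grip rib (16 mm thick in x, 56 long in y, 40 high) of the aluminium drill plate (96 x 120 x 12 mm, 0.3 to 0.55 kg, lying flat). From this point the plate spans x = -56 to 40, y +-60 mm, underside 36 below, top 24 below; 13 mm pin holes at x = 16, y = +-38; brass bush at x = -32, y = 0. Seated: at x = 32, y = 0, z = 103 mm in the jig's frame, axes as the jig's
- clamp_lever (a joint): Hinge of the clamp lever, rad: 0 = arm level, its rubber pad on the seated plate; grows as the arm lifts, 1.57 = upright, 1.95 = stop, leaning outward. Stiff: it stays where it is left and takes about 3 N at the grip; press it down firmly (5 to 10 N) to leave the pad pressing. Goes below 0 only if no plate is under it
- lever_grip (a point): Middle of the lever's red round grip, 16 mm thick, 24 mm long, 70 mm from the hinge (arm ends at 82 mm). The hinge lies along the jig's x at y = -96, z = 90.5 mm; at joint angle q the grip is at x = 0, y = -96 + 70 cos q, z = 90.5 + 70 sin q mm in the jig's frame
- glue_bottle: Bystander: white glue bottle with a red spout, 59 mm across, 190 mm tall; origin at the centre of its underside
- screw_jar: Bystander: clear screw jar with a white lid, 70 mm across, 100 mm tall; origin at the centre of its underside
- paint_tin: Bystander: small red paint tin, 78 mm across, 78 mm tall; origin at the centre of its underside
- offcut_d: Bystander: wood offcut, 40 x 80 x 35 mm, long along its own y; origin at the centre of its underside
- offcut_c: Bystander: square wood offcut, 55 x 55 x 20 mm; origin at the centre of its underside
- pipe: the same pipe: origin and axes as point pipe_center
- drill_plate: the same drill plate: origin at the centre of its underside, axes as point plate_grip (which lies 8 mm ahead in x and 36 mm above)

How it is judged (in metres and radians):
On the way, in this order (a step that is already met when the one before it is completed fails the run):
1. the pipe rests on the run-in table, let go (x of pipe_center in the frame of drill_jig between -0.071 and -0.017 m and z of pipe_center in the frame of drill_jig between 0.056 and 0.06 m and angle between the y axis of pipe_center and the y axis of drill_jig, either way round below 0.25 rad and contact force between the fingers and pipe below 0.2 N), for 0.1 s.
2. the pipe lies in the vee, centred and untouched (x of pipe_center in the frame of drill_jig between -0.002 and 0.002 m and y of pipe_center in the frame of drill_jig between -0.02 and 0.02 m and z of pipe_center in the frame of drill_jig between 0.0433 and 0.0469 m and angle between the y axis of pipe_center and the y axis of drill_jig, either way round below 0.03 rad and contact force between the fingers and pipe below 0.2 N), for 0.2 s.
3. the drill plate sits fully down on both pins over the centred pipe, let go, the clamp lever still open (x of pipe_center in the frame of drill_jig between -0.002 and 0.002 m and y of pipe_center in the frame of drill_jig between -0.02 and 0.02 m and z of pipe_center in the frame of drill_jig between 0.0433 and 0.0469 m and angle between the y axis of pipe_center and the y axis of drill_jig, either way round below 0.03 rad and x of plate_grip in the frame of drill_jig between 0.029 and 0.035 m and y of plate_grip in the frame of drill_jig between -0.003 and 0.003 m and z of plate_grip in the frame of drill_jig between 0.101 and 0.105 m and angle between the z axis of plate_grip and the z axis of drill_jig, either way round below 0.03 rad and angle between the y axis of plate_grip and the y axis of drill_jig, either way round below 0.06 rad and contact force between the fingers and drill_plate below 0.2 N and value of joint clamp_lever above 0.5 rad), for 0.2 s.
At the end, for the whole second after the job is handed in: Pipe in the vee: axis within 2 mm and 0.03 rad, lengthwise within 20 mm of the middle; plate fully down on both pins: height within 2 mm, sideways 3 mm, level within 0.03 rad, turn 0.06 rad; clamp lever within 0.05 rad of level and pressing on the plate; all at rest (x of pipe_center in the frame of drill_jig between -0.002 and 0.002 m and y of pipe_center in the frame of drill_jig between -0.02 and 0.02 m and z of pipe_center in the frame of drill_jig between 0.0433 and 0.0469 m and angle between the y axis of pipe_center and the y axis of drill_jig, either way round below 0.03 rad and x of plate_grip in the frame of drill_jig between 0.029 and 0.035 m and y of plate_grip in the frame of drill_jig between -0.003 and 0.003 m and z of plate_grip in the frame of drill_jig between 0.101 and 0.105 m and angle between the z axis of plate_grip and the z axis of drill_jig, either way round below 0.03 rad and angle between the y axis of plate_grip and the y axis of drill_jig, either way round below 0.06 rad and value of joint clamp_lever between -0.05 and 0.05 rad and contact force between clamp_lever and drill_plate above 0.3 N and linear speed of each of pipe, drill_plate below 0.01 m/s); the robot touches nothing.
It fails at once if one of the other things on the bench is moved more than 30 mm or tipped over (distance of any of glue_bottle, screw_jar, paint_tin, offcut_d, offcut_c from where it was at the start of the episode above 0.03 m or angle between any of glue_bottle, screw_jar, paint_tin, offcut_d, offcut_c's own z axis and vertical above 0.4 rad).
It also fails if it takes over 72 s, if anything falls off the work surface, if the arm or the gripper's body presses on something with over 40 N, if the wrist force passes 120 N, or if a joint passes its speed limit or range.

## Working session

There is one attempt and no reset: what is moved stays moved. The work goes in short steps, Python scripts to look and compute and a shell command to move; the robot and the scene stay as the last step left them, time stands still between calls to the robot, and variables do not carry over. Pictures are saved under pics/ and viewed, at most 10 in all, crops included, and the job is handed in when it is done.

```bash
ls; mkdir -p pics; cat > h.py <<'E'
import numpy as np,cv2
from scipy.spatial.transform import Rotation as Ro
from cell import get_obs,optics,env,nets
def snap(c,f=None):
    p,d=optics.read_camera(c)
    if f: cv2.imwrite('pics/'+f,p[:,:,::-1])
    return p,d
def cloud(c,d):
    i=optics.camera_info(c);f=240/np.tan(np.radians(i['fovy'])/2)
    v,u=np.mgrid[:480,:640];P=np.stack([(u-i['cx'])*d/f,(v-i['cy'])*d/f,d],-1)
    W=(P-np.array(i['t']))@np.array(i['R']);W[d==0]=np.nan
    return W
def rel(target,yaw=None,s=None):
    """shift in tool axes (mm) from current TCP to target; """
    s=s or get_obs();R=Ro.from_euler('xyz',s['tool_rot'],degrees=True)
    return np.round(R.inv().apply(np.array(target)-s['tool_pos'])*1000,1)
E
python3 - <<'E'
from h import *
s=get_obs();print(s)
for c in('scene','top'):
    p,d=snap(c,c+'0.png');print(c,optics.camera_info(c))
    for q in['drill_jig','run_in','vee_axis','pin_left','pin_right','pipe_center','plate_grip','lever_grip','glue_bottle','screw_jar','paint_tin','offcut_d','offcut_c']:
        print(q,[(np.round(r['point'],3).tolist(),round(r['confidence'],2)) for r in nets.place_of(q,c)[:2]])
E
```

```text
pics
{'time_s': 0.0, 'qpos': array([75.06412054, 18.43909749, -4.01726827, 83.17579931,  1.29512688,
       78.53946119, -3.25993973]), 'joint_velocities': array([-0.08222925,  0.05860482, -0.15333093, -0.09282982, -0.0694973 ,
       -0.08010891,  0.07641441]), 'effort': array([ 3.65706876e-05, -4.91291964e+01, -4.04178165e-01, -3.12527025e+01,
       -6.39840262e-02,  4.38999385e-02,  1.56584319e-04]), 'tool_pos': array([ 0.17616784, -0.62503598,  0.1910535 ]), 'tool_rot': array([-1.79890900e+02,  5.30900961e-03,  1.57473878e+01]), 'force': array([-0.49261395,  0.3837319 , -0.06355961]), 'wrist_torque': array([-0.04522287, -0.02411191, -0.03111982]), 'grasp_force': 0.0, 'grip_width': 0.08726294491941664}
scene {'fovy': 42.6375875393331, 'cx': 317.7485169481755, 'cy': 230.8442054713102, 'R': array([[ 0.76824046, -0.64010551, -0.00845832],
       [-0.3084021 , -0.35849433, -0.88111859],
       [ 0.5609766 ,  0.67951951, -0.47281973]]), 't': array([-0.42724168,  0.25948517,  1.68766664])}
drill_jig [([0.535, -0.083, 0.0], 0.88)]
run_in [([0.478, -0.088, 0.036], 0.79)]
vee_axis [([0.53
[... 938 characters left out ...]
0.97)]
vee_axis [([0.536, -0.084, 0.048], 0.59)]
pin_left [([0.577, -0.04, 0.094], 0.86)]
pin_right [([0.589, -0.118, 0.091], 0.75), ([0.51, 0.31, 0.002], 0.54)]
pipe_center [([0.525, -0.392, 0.024], 0.82), ([0.523, -0.387, 0.018], 0.31)]
plate_grip [([0.517, 0.309, 0.034], 0.91)]
lever_grip [([0.461, -0.235, -0.003], 0.65), ([0.542, -0.188, 0.158], 0.56)]
glue_bottle [([0.586, 0.161, -0.005], 0.75), ([0.538, -0.086, 0.043], 0.42)]
screw_jar [([0.533, 0.505, -0.001], 0.56)]
paint_tin [([0.647, -0.308, -0.001], 0.64), ([0.481, -0.089, 0.034], 0.28)]
offcut_d [([0.46, -0.235, -0.003], 0.78), ([0.468, 0.163, 0.002], 0.69)]
offcut_c [([0.46, -0.235, -0.003], 0.78), ([0.468, 0.163, 0.002], 0.69)]
```

View pics/top0.png

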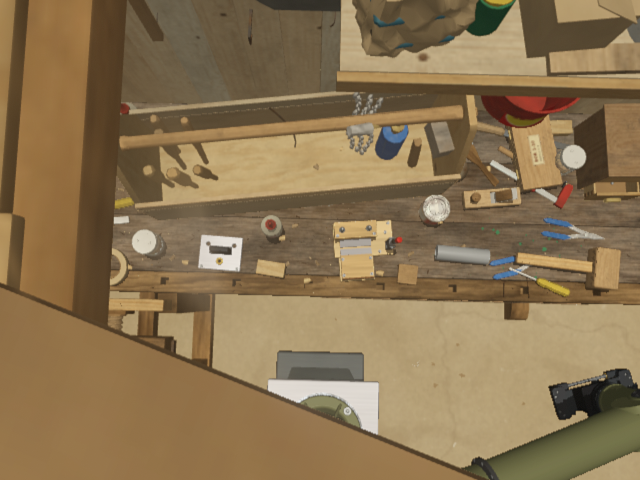

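View pics/scene0.png

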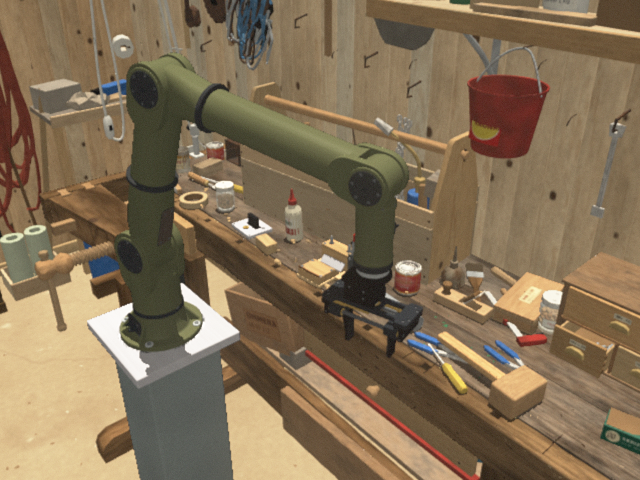

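```bash
cat > m.py <<'E'
from h import *
def rect(W,c,r,z0,z1,col=None):
    m=(np.hypot(W[...,0]-c[0],W[...,1]-c[1])<r)&(W[...,2]>z0)&(W[...,2]<z1)
    P=W[m];h=P.mean(0);(cx,cy),(a,b),t=cv2.minAreaRect(P[:,:2].astype(np.float32))
    e,v=np.linalg.eigh(np.cov(P[:,:2].T));v=v[:,1]
    return len(P),np.round([cx,cy,a,b,t],4),'mean',h.round(4),'longaxis',np.degrees(np.arctan2(v[1],v[0])).round(1),'zmax',np.percentile(P[:,2],98).round(4)
E
python3 - <<'E'
from m import *
for c in('top','scene'):
    p,d=snap(c);W=cloud(c,d)
    print(c)
    print('pipe',rect(W,(.523,-.39),.10,.012,.06)); print('pipe ridge',rect(W,(.523,-.39),.10,.038,.06))
    print('rib',rect(W,(.513,.31),.05,.04,.09));print('plate',rect(W,(.513,.31),.1,.006,.09))
    print('block',rect(W,(.582,-.08),.09,.06,.071));print('pinL',rect(W,(.58,-.04),.02,.082,.1));print('pinR',rect(W,(.585,-.12),.02,.082,.1))
    print('table',rect(W,(.478,-.087),.06,.030,.0385));print('lever',rect(W,(.54,-.19),.06,.11,.2))
E
```

```text
top
pipe (827, array([ 0.5356, -0.3972,  0.1406,  0.1791,  1.3517]), 'mean', array([ 0.5217, -0.3927,  0.0385]), 'longaxis', np.float64(86.1), 'zmax', np.float64(0.0505))
pipe ridge (504, array([ 5.21700e-01, -3.92100e-01,  1.49200e-01,  3.89000e-02,
        8.52912e+01]), 'mean', array([ 0.5222, -0.3918,  0.0436]), 'longaxis', np.float64(86.4), 'zmax', np.float64(0.0515))
rib (113, array([5.18700e-01, 3.08000e-01, 5.47000e-02, 1.66000e-02, 8.70868e+01]), 'mean', array([0.5185, 0.3077, 0.0519]), 'longaxis', np.float64(87.1), 'zmax', np.float64(0.0594))
plate (1532, array([ 0.5127,  0.3087,  0.1929,  0.1931, 80.3311]), 'mean', array([0.5119, 0.309 , 0.0156]), 'longaxis', np.float64(86.8), 'zmax', np.float64(0.0542))
block (522, array([ 0.6148, -0.0772,  0.1098,  0.1195,  4.7629]), 'mean', array([ 0.5833, -0.0794,  0.0664]), 'longaxis', np.float64(94.0), 'zmax', np.float64(0.0708))
pinL (8, array([ 5.80500e-01, -4.11000e-02,  5.90000e-03,  7.10000e-03,
        2.61309e+01]), 'mean', array([ 0.5801, -0.0414,  0.0899]), 'longaxis', np.float64(138.2), 'zmax', np.float64(0.0933))
pinR (8, 
[... 1482 characters left out ...]
.48000e-02,  6.30000e-03,
        4.91996e+01]), 'mean', array([ 0.5749, -0.0447,  0.0885]), 'longaxis', np.float64(66.4), 'zmax', np.float64(0.0925))
pinR (10, array([ 5.82800e-01, -1.19400e-01,  1.41000e-02,  6.30000e-03,
        4.64917e+01]), 'mean', array([ 0.5829, -0.1188,  0.0872]), 'longaxis', np.float64(-153.5), 'zmax', np.float64(0.0946))
table (317, array([ 0.4759, -0.0913,  0.0774,  0.1025,  4.951 ]), 'mean', array([ 0.4755, -0.0928,  0.0355]), 'longaxis', np.float64(91.2), 'zmax', np.float64(0.0384))
lever (48, array([ 5.348e-01, -1.835e-01,  2.410e-02,  1.110e-02,  4.905e+01]), 'mean', array([ 0.5357, -0.1838,  0.1393]), 'longaxis', np.float64(62.8), 'zmax', np.float64(0.1727))
```

The top view shows the pipe at about (463,254), the plate at (220,253) with its bush towards the robot, and the jig at (365,245) with its lever upright at (397,240). The tool is clear at lower right. The networks and depth clusters agree: jig origin ≈ (0.535, -0.084), yaw ≈ 4.8°; pipe ≈ (0.523, -0.392), axis at 86°; plate rib ≈ (0.5187, 0.308), yaw ≈ -3°.

```bash
cat > to.py <<'E'
import sys
from h import *
a=list(map(float,sys.argv[1:]));s=get_obs()   # x y z yaw (world, m, deg)
d=(a[3]-s['tool_rot'][2]+180)%360-180
print('t',round(s['time_s'],2),'pos',s['tool_pos'].round(4),'rot',s['tool_rot'].round(2),'move',rel(a[:3]),'wz',round(-d,1),'F',s['force'].round(1),'w',round(s['grip_width'],4),'gf',round(s['grasp_force'],1))
E
python3 -m creep '[{"tx":200,"ty":-66,"wz":-35},{"tx":200,"ty":-66,"wz":-35},{"tx":200,"ty":-66,"wz":-35},{"tx":200,"ty":-66,"wz":-35},{"tx":200,"ty":-66,"wz":-35}]' 20
python3 to.py .523 -.392 .12 86
```

```text
t 1.5 pos [ 0.1764 -0.6256  0.1922] rot [180.     0.    15.74] move [ 397.  -130.8   72.2] wz -70.3 F [-0.3 -0.4  0.1] w 0.0869 gf 0.0validation failed for argument at $[0]...
```

```bash
python3 -m creep '[{"wx":0,"wy":0,"wz":-35,"tx":200,"ty":-66,"tz":0,"gripper":1},{"wx":0,"wy":0,"wz":-35,"tx":200,"ty":-66,"tz":0,"gripper":1},{"wx":0,"wy":0,"wz":-35,"tx":200,"ty":-66,"tz":0,"gripper":1},{"wx":0,"wy":0,"wz":-35,"tx":200,"ty":-66,"tz":0,"gripper":1},{"wx":0,"wy":0,"wz":-35,"tx":200,"ty":-66,"tz":0,"gripper":1}]' 20
python3 to.py .523 -.392 .12 86
```

```text
time_s: 1.92
tool_pos: [0.3505, -0.5079, 0.1924]
tool_rot: [180.0, 0.0, 51.1]
force: [1.8, -1.1, 0.2]
grip_width: 0.0873
grasp_force: 0.0
t 1.92 pos [ 0.3505 -0.5079  0.1924] rot [1.7997e+02 2.0000e-02 5.1070e+01] move [198.6  61.4  72.4] wz -34.9 F [ 1.8 -1.1  0.2] w 0.0873 gf 0.0
```

```bash
python3 -m creep '[{"wx":0,"wy":0,"wz":-35,"tx":199,"ty":61,"tz":72,"gripper":1},{"wx":0,"wy":0,"wz":-35,"tx":199,"ty":61,"tz":72,"gripper":1},{"wx":0,"wy":0,"wz":-35,"tx":199,"ty":61,"tz":72,"gripper":1},{"wx":0,"wy":0,"wz":-35,"tx":199,"ty":61,"tz":72,"gripper":1},{"wx":0,"wy":0,"wz":-35,"tx":199,"ty":61,"tz":72,"gripper":1}]' 20
python3 to.py .523 -.392 .013 86
```

```text
time_s: 2.33
tool_pos: [0.5142, -0.3988, 0.1238]
tool_rot: [180.0, 0.0, 86.1]
force: [0.9, -1.4, 0.0]
grip_width: 0.0873
grasp_force: 0.0
t 2.33 pos [ 0.5142 -0.3988  0.1238] rot [1.7997e+02 4.0000e-02 8.6070e+01] move [  7.5   8.2 110.8] wz 0.1 F [ 0.9 -1.4  0. ] w 0.0873 gf 0.0
```

```bash
python3 -m creep '[{"wx":0,"wy":0,"wz":0,"tx":7,"ty":8,"tz":30,"gripper":1},{"wx":0,"wy":0,"wz":0,"tx":7,"ty":8,"tz":60,"gripper":1},{"wx":0,"wy":0,"wz":0,"tx":7,"ty":8,"tz":90,"gripper":1},{"wx":0,"wy":0,"wz":0,"tx":7,"ty":8,"tz":109,"gripper":1},{"wx":0,"wy":0,"wz":0,"tx":7,"ty":8,"tz":109,"gripper":1}]' 20
python3 -m creep '[{"wx":0,"wy":0,"wz":0,"tx":0,"ty":0,"tz":0,"gripper":-1},{"wx":0,"wy":0,"wz":0,"tx":0,"ty":0,"tz":0,"gripper":-1},{"wx":0,"wy":0,"wz":0,"tx":0,"ty":0,"tz":0,"gripper":-1},{"wx":0,"wy":0,"wz":0,"tx":0,"ty":0,"tz":0,"gripper":-1},{"wx":0,"wy":0,"wz":0,"tx":0,"ty":0,"tz":0,"gripper":-1}]' 30
python3 to.py .523 -.392 .15 86
```

```text
time_s: 2.75
tool_pos: [0.5179, -0.3912, 0.0097]
tool_rot: [-179.6, -0.3, 85.8]
force: [-0.3, 0.6, -0.5]
grip_width: 0.0872
grasp_force: 0.0
time_s: 3.17
tool_pos: [0.5221, -0.3942, 0.0167]
tool_rot: [179.9, 0.1, 85.7]
force: [0.3, -0.4, -0.3]
grip_width: 0.0614
grasp_force: 0.0
t 3.17 pos [ 0.5221 -0.3942  0.0167] rot [1.7988e+02 9.0000e-02 8.5730e+01] move [   2.     1.  -133.3] wz -0.3 F [ 0.3 -0.4 -0.3] w 0.0614 gf 0.0
```

```bash
python3 -m creep '[{"wx":0,"wy":0,"wz":0,"tx":0,"ty":0,"tz":0,"gripper":-1},{"wx":0,"wy":0,"wz":0,"tx":0,"ty":0,"tz":0,"gripper":-1},{"wx":0,"wy":0,"wz":0,"tx":0,"ty":0,"tz":0,"gripper":-1},{"wx":0,"wy":0,"wz":0,"tx":0,"ty":0,"tz":0,"gripper":-1},{"wx":0,"wy":0,"wz":0,"tx":0,"ty":0,"tz":0,"gripper":-1}]' 30
python3 to.py .523 -.392 .15 86
```

```text
time_s: 3.58
tool_pos: [0.5213, -0.3935, 0.015]
tool_rot: [-180.0, 0.0, 85.7]
force: [0.4, 0.7, 0.5]
grip_width: 0.0286
grasp_force: 0.0
t 3.58 pos [ 0.5213 -0.3935  0.015 ] rot [-180.      0.     85.74] move [   1.6    1.6 -135. ] wz -0.3 F [0.4 0.7 0.5] w 0.0286 gf 0.0
```

```bash
python3 - <<'E'
from m import *
p,d=snap('scene');cv2.imwrite('pics/s1.png',cv2.resize(p[230:400,300:540,::-1],(720,510)))
p,d=snap('top','t1.png');W=cloud('top',d);cv2.imwrite('pics/t1.png',cv2.resize(p[200:340,380:600,::-1],(770,490)))
for c in('top',):print([(np.round(r['point'],3).tolist(),round(r['confidence'],2)) for r in nets.place_of('pipe_center',c)[:2]])
print(get_obs()['grip_width'])
E
```

```text
[([0.526, -0.391, 0.022], 0.83), ([0.508, 0.306, 0.002], 0.43)]
0.016312246965658323
```

View pics/s1.png

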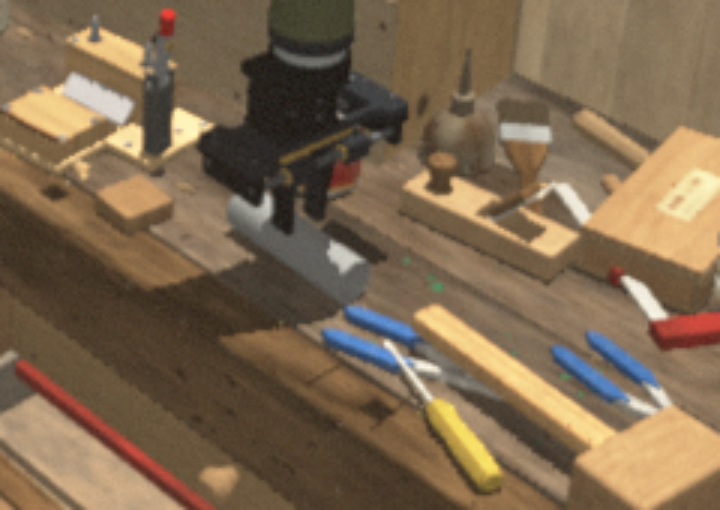

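View pics/t1.png

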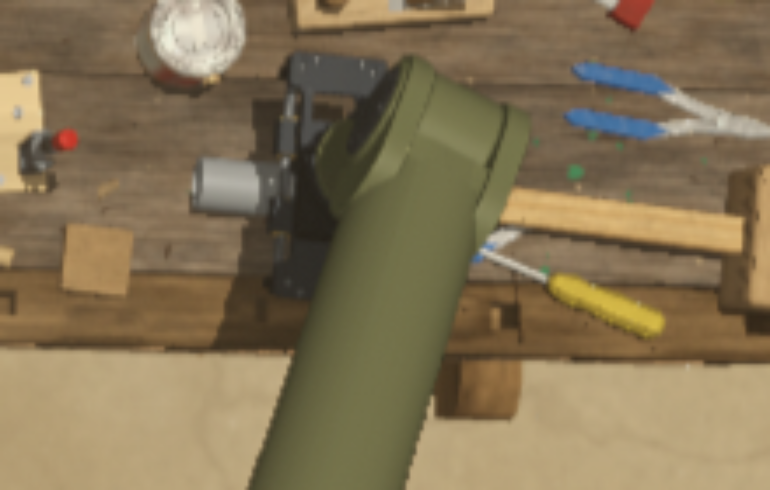

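```bash
python3 - <<'E'
from h import *
s=get_obs();print(s['time_s'],s['tool_pos'],s['tool_rot'],s['grip_width'],s['grasp_force'],s['force'])
p,d=snap('scene');i=optics.camera_info('scene');f=240/np.tan(np.radians(i['fovy'])/2)
for n,X in dict(tcp=s['tool_pos'],piperidge=[.523,-.392,.044],end1=[.518,-.467,.022],end2=[.528,-.317,.022],tcp60=s['tool_pos']+[0,0,.06]).items():
    c=np.array(i['R'])@np.array(X)+i['t'];u,v=f*c[0]/c[2]+i['cx'],f*c[1]/c[2]+i['cy'];print(n,round(u),round(v),'crop',round((u-300)*3),round((v-230)*3),c[2].round(3),d[round(v),round(u)])
W=cloud('scene',d)
# finger px in crop (285,215),(318,200); pipe (320,250)
for a,b in((285,190),(285,215),(318,190),(318,205),(310,245),(255,220)):
    print((a,b),W[230+b//3,300+a//3].round(3))
E
```

```text
3.7333 [ 0.52130975 -0.39344281  0.01497344] [-1.79992449e+02 -1.17479600e-03  8.57479775e+01] 0.016312246965658323 0.0 [-0.0904942  -0.63757856 -0.26170711]
tcp 399 313 crop 297 248 1.706 1.6719484
piperidge 399 303 crop 298 220 1.694 1.6682007
end1 418 323 crop 354 279 1.651 1.6733238
end2 381 298 crop 243 203 1.758 1.7226416
tcp60 400 295 crop 300 194 1.677 1.6892337
(285, 190) [ 0.497 -0.396  0.092]
(285, 215) [ 0.502 -0.394  0.063]
(318, 190) [ 0.532 -0.405  0.081]
(318, 205) [ 0.532 -0.406  0.066]
(310, 245) [ 0.507 -0.42   0.041]
(255, 220) [ 0.498 -0.361  0.04 ]
```

```bash
python3 - <<'E'
from h import *
i=optics.camera_info('scene');f=240/np.tan(np.radians(i['fovy'])/2)
def pr(X):
    c=np.array(i['R'])@np.array(X)+i['t'];return (f*c[:2]/c[2]+[i['cx'],i['cy']]).round(1)
print('start tcp',pr([.1762,-.6256,.192]),'+45mm',pr([.1762,-.6256,.237]))
y=np.radians(15.74);a=np.array([np.sin(y),-np.cos(y),0])
for s in(-.05,.05):print(s,pr(np.array([.1762,-.6256,.192])+a*s))
s=get_obs();p,d=snap('scene');W=cloud('scene',d)
# dark gripper/finger pixels near the tcp in plan
g=p.max(2)<60
m=g&(abs(W[...,0]-s['tool_pos'][0])<.08)&(abs(W[...,1]-s['tool_pos'][1])<.05)&(W[...,2]>0.0)&(W[...,2]<.3)
z=W[m][:,2];print(np.histogram(z,bins=np.arange(0,.31,.02)))
for lo in np.arange(0.02,.14,.02):
    q=W[m&(W[...,2]>lo)&(W[...,2]<lo+.02)]
    if len(q):print(lo.round(2),q.min(0).round(3),q.max(0).round(3))
E
```

```text
start tcp [369.5 356.8] +45mm [370.2 339.4]
-0.05 [348.9 348.2]
0.05 [390.9 365.8]
(array([ 44,   0,  55,  69,  66,  19, 213, 310, 230, 162, 265, 119, 128,
         1,   1]), array([0.  , 0.02, 0.04, 0.06, 0.08, 0.1 , 0.12, 0.14, 0.16, 0.18, 0.2 ,
       0.22, 0.24, 0.26, 0.28, 0.3 ]))
0.04 [ 0.502 -0.407  0.046] [ 0.536 -0.381  0.06 ]
0.06 [ 0.5   -0.409  0.06 ] [ 0.537 -0.383  0.08 ]
0.08 [ 0.496 -0.406  0.08 ] [ 0.54  -0.383  0.1  ]
0.1 [ 0.481 -0.43   0.101] [ 0.6   -0.369  0.12 ]
0.12 [ 0.463 -0.439  0.12 ] [ 0.601 -0.369  0.14 ]
```

The scene crop shows the fingers (tips at about (285,228) and (318,215)) closed above the pipe, not round it. Depth puts the tips at z ≈ 0.046 while the reading says 0.015, so the tool reads about 30 mm too low. I'll lift, reopen and measure that offset.

```bash
python3 -m creep '[{"wx":0,"wy":0,"wz":0,"tx":0,"ty":0,"tz":-20,"gripper":1},{"wx":0,"wy":0,"wz":0,"tx":0,"ty":0,"tz":-40,"gripper":1},{"wx":0,"wy":0,"wz":0,"tx":0,"ty":0,"tz":-40,"gripper":1},{"wx":0,"wy":0,"wz":0,"tx":0,"ty":0,"tz":-40,"gripper":1},{"wx":0,"wy":0,"wz":0,"tx":0,"ty":0,"tz":-40,"gripper":1}]' 30
python3 -m creep '[{"wx":0,"wy":0,"wz":0,"tx":0,"ty":0,"tz":0,"gripper":1},{"wx":0,"wy":0,"wz":0,"tx":0,"ty":0,"tz":0,"gripper":1},{"wx":0,"wy":0,"wz":0,"tx":0,"ty":0,"tz":0,"gripper":1},{"wx":0,"wy":0,"wz":0,"tx":0,"ty":0,"tz":0,"gripper":1},{"wx":0,"wy":0,"wz":0,"tx":0,"ty":0,"tz":0,"gripper":1}]' 30
cat > tip.py <<'E'
from h import *
s=get_obs();p,d=snap('scene');W=cloud('scene',d)
print(s['tool_pos'].round(4),s['grip_width'],env.grip_depth,[a for a in dir(env) if a[0]!='_'])
g=p.max(2)<60;t=s['tool_pos']
m=g&(abs(W[...,0]-t[0])<.1)&(abs(W[...,1]-t[1])<.06)&(W[...,2]>0.02)&(W[...,2]<.3)
for lo in np.arange(0.02,.2,.02):
    q=W[m&(W[...,2]>lo)&(W[...,2]<lo+.02)]
    if len(q)>3:print(lo.round(2),len(q),q.min(0).round(3),q.max(0).round(3))
E
python3 tip.py
```

```text
time_s: 4.25
tool_pos: [0.521, -0.3934, 0.0545]
tool_rot: [-180.0, -0.0, 85.7]
force: [-0.1, -0.8, 0.1]
grip_width: 0.0341
grasp_force: 0.0
time_s: 4.67
tool_pos: [0.5212, -0.3934, 0.0547]
tool_rot: [-180.0, -0.0, 85.7]
force: [0.7, -0.2, -0.3]
grip_width: 0.0671
grasp_force: 0.0
[ 0.5212 -0.3934  0.0547] 0.06705665223757057 0.0187 ['PlanningError', 'grip_depth', 'sign_off']
0.08 48 [ 0.474 -0.406  0.084] [ 0.562 -0.383  0.1  ]
0.1 76 [ 0.472 -0.409  0.1  ] [ 0.567 -0.384  0.12 ]
0.12 84 [ 0.467 -0.41   0.12 ] [ 0.571 -0.386  0.14 ]
0.14 43 [ 0.43  -0.435  0.141] [ 0.602 -0.354  0.16 ]
0.16 304 [ 0.424 -0.439  0.16 ] [ 0.605 -0.354  0.18 ]
0.18 517 [ 0.421 -0.441  0.18 ] [ 0.607 -0.352  0.2  ]
```

Offset confirmed twice (29 mm, and the body's lower edge agrees). From here, true z = read z + 0.029.

```bash
python3 -m creep '[{"wx":0,"wy":0,"wz":0,"tx":1,"ty":1,"tz":0,"gripper":1},{"wx":0,"wy":0,"wz":0,"tx":1,"ty":1,"tz":0,"gripper":1},{"wx":0,"wy":0,"wz":0,"tx":1,"ty":1,"tz":25,"gripper":1},{"wx":0,"wy":0,"wz":0,"tx":1,"ty":1,"tz":50,"gripper":1},{"wx":0,"wy":0,"wz":0,"tx":1,"ty":1,"tz":65,"gripper":1}]' 30
python3 -m creep '[{"wx":0,"wy":0,"wz":0,"tx":0,"ty":0,"tz":6,"gripper":1},{"wx":0,"wy":0,"wz":0,"tx":0,"ty":0,"tz":6,"gripper":1},{"wx":0,"wy":0,"wz":0,"tx":0,"ty":0,"tz":6,"gripper":-1},{"wx":0,"wy":0,"wz":0,"tx":0,"ty":0,"tz":6,"gripper":-1},{"wx":0,"wy":0,"wz":0,"tx":0,"ty":0,"tz":6,"gripper":-1}]' 30
python3 -m creep '[{"wx":0,"wy":0,"wz":0,"tx":0,"ty":0,"tz":0,"gripper":-1},{"wx":0,"wy":0,"wz":0,"tx":0,"ty":0,"tz":0,"gripper":-1},{"wx":0,"wy":0,"wz":0,"tx":0,"ty":0,"tz":0,"gripper":-1},{"wx":0,"wy":0,"wz":0,"tx":0,"ty":0,"tz":0,"gripper":-1},{"wx":0,"wy":0,"wz":0,"tx":0,"ty":0,"tz":0,"gripper":-1}]' 30
```

```text
time_s: 5.13
tool_pos: [0.5214, -0.3919, -0.0121]
tool_rot: [-179.9, -0.1, 85.8]
force: [-0.6, 0.0, -1.2]
grip_width: 0.0871
grasp_force: 0.0
time_s: 5.55
tool_pos: [0.5235, -0.3933, -0.0143]
tool_rot: [179.9, 0.1, 85.7]
force: [0.1, -0.7, 0.2]
grip_width: 0.0743
grasp_force: 0.0
time_s: 5.97
tool_pos: [0.5222, -0.3926, -0.0159]
tool_rot: [-180.0, 0.0, 85.7]
force: [-1.5, 0.5, 1.3]
grip_width: 0.0435
grasp_force: 30.0
```

```bash
python3 -m creep '[{"wx":0,"wy":0,"wz":0,"tx":0,"ty":0,"tz":-30,"gripper":-1},{"wx":0,"wy":0,"wz":0,"tx":0,"ty":0,"tz":-70,"gripper":-1},{"wx":0,"wy":0,"wz":0,"tx":0,"ty":0,"tz":-110,"gripper":-1},{"wx":0,"wy":0,"wz":0,"tx":0,"ty":0,"tz":-150,"gripper":-1},{"wx":0,"wy":0,"wz":0,"tx":0,"ty":0,"tz":-187,"gripper":-1}]' 30
python3 to.py .4847 -.0822 .171 94.8
```

```text
time_s: 6.38
tool_pos: [0.5218, -0.3921, 0.1723]
tool_rot: [-179.9, -0.0, 85.8]
force: [0.3, -1.4, -3.8]
grip_width: 0.0437
grasp_force: 30.0
t 6.38 pos [ 0.5218 -0.3921  0.1723] rot [-1.7994e+02 -3.0000e-02  8.5760e+01] move [306.3 -60.    1.5] wz -9.0 F [ 0.3 -1.4 -3.8] w 0.0437 gf 30.0
```

```bash
python3 -m creep '[{"wx":0,"wy":0,"wz":-2,"tx":35,"ty":-7,"tz":0,"gripper":-1},{"wx":0,"wy":0,"wz":-3,"tx":75,"ty":-15,"tz":0,"gripper":-1},{"wx":0,"wy":0,"wz":-5,"tx":115,"ty":-23,"tz":0,"gripper":-1},{"wx":0,"wy":0,"wz":-6,"tx":155,"ty":-31,"tz":0,"gripper":-1},{"wx":0,"wy":0,"wz":-9,"tx":195,"ty":-39,"tz":0,"gripper":-1}]' 30
python3 to.py .4847 -.0822 .171 94.8
```

```text
time_s: 6.8
tool_pos: [0.4966, -0.1931, 0.1699]
tool_rot: [-179.9, -0.0, 94.8]
force: [1.1, 0.6, -2.9]
grip_width: 0.0431
grasp_force: 30.0
t 6.8 pos [ 0.4966 -0.1931  0.1699] rot [-1.799e+02 -5.000e-02  9.479e+01] move [111.5  -2.6  -1. ] wz -0.0 F [ 1.1  0.6 -2.9] w 0.0431 gf 30.0
```

```bash
python3 -m creep '[{"wx":0,"wy":0,"wz":0,"tx":38,"ty":-1,"tz":0,"gripper":-1},{"wx":0,"wy":0,"wz":0,"tx":76,"ty":-2,"tz":0,"gripper":-1},{"wx":0,"wy":0,"wz":0,"tx":111,"ty":-3,"tz":0,"gripper":-1},{"wx":0,"wy":0,"wz":0,"tx":111,"ty":-3,"tz":0,"gripper":-1},{"wx":0,"wy":0,"wz":0,"tx":111,"ty":-3,"tz":0,"gripper":-1}]' 30
python3 -m creep '[{"wx":0,"wy":0,"wz":0,"tx":0,"ty":0,"tz":35,"gripper":-1},{"wx":0,"wy":0,"wz":0,"tx":0,"ty":0,"tz":70,"gripper":-1},{"wx":0,"wy":0,"wz":0,"tx":0,"ty":0,"tz":105,"gripper":-1},{"wx":0,"wy":0,"wz":0,"tx":0,"ty":0,"tz":135,"gripper":-1},{"wx":0,"wy":0,"wz":0,"tx":0,"ty":0,"tz":135,"gripper":-1}]' 30
python3 to.py .4847 -.0822 .020 94.8
python3 - <<'E'
from m import *
p,d=snap('scene');cv2.imwrite('pics/s2.png',cv2.resize(p[200:320,270:430,::-1],(720,540)))
E
```

```text
time_s: 7.22
tool_pos: [0.4851, -0.0821, 0.1706]
tool_rot: [-179.9, 0.0, 95.1]
force: [-0.4, -0.6, -3.6]
grip_width: 0.0432
grasp_force: 30.0
time_s: 7.63
tool_pos: [0.4795, -0.0852, 0.0296]
tool_rot: [-179.3, -0.3, 94.6]
force: [-3.2, 0.1, -4.9]
grip_width: 0.0432
grasp_force: 30.0
t 7.63 pos [ 0.4795 -0.0852  0.0296] rot [-179.3    -0.26   94.64] move [2.5 5.5 9.5] wz -0.2 F [-3.2  0.1 -4.9] w 0.0432 gf 30.0
```

View pics/s2.png

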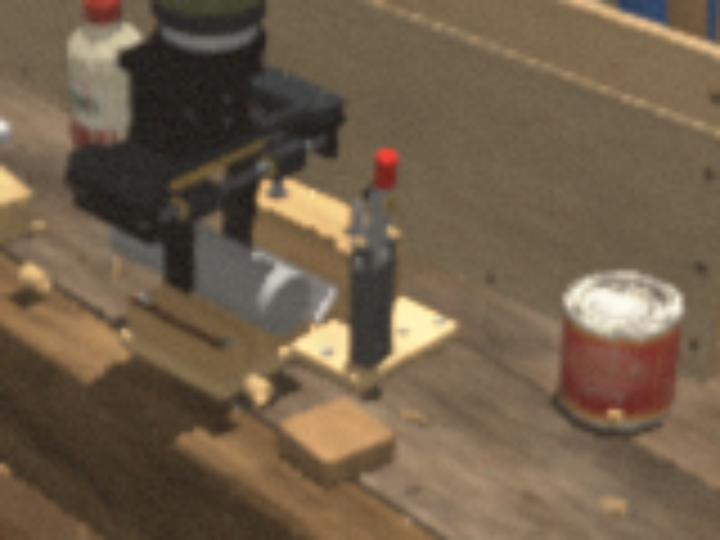

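The pipe is held just over the run-in table, at about (230,275) in the crop, and clears the bracket at (372,300).

```bash
python3 -m creep '[{"wx":0,"wy":0,"wz":0,"tx":0,"ty":0,"tz":0,"gripper":-1},{"wx":0,"wy":0,"wz":0,"tx":0,"ty":0,"tz":4,"gripper":-1},{"wx":0,"wy":0,"wz":0,"tx":0,"ty":0,"tz":8,"gripper":-1},{"wx":0,"wy":0,"wz":0,"tx":0,"ty":0,"tz":11,"gripper":-1},{"wx":0,"wy":0,"wz":0,"tx":0,"ty":0,"tz":11,"gripper":-1}]' 30
python3 -m creep '[{"wx":0,"wy":0,"wz":0,"tx":0,"ty":0,"tz":1,"gripper":-1},{"wx":0,"wy":0,"wz":0,"tx":0,"ty":0,"tz":2,"gripper":-1},{"wx":0,"wy":0,"wz":0,"tx":0,"ty":0,"tz":2,"gripper":-1}]' 30
```

```text
time_s: 8.1
tool_pos: [0.486, -0.0851, 0.0253]
tool_rot: [180.0, 0.0, 94.7]
force: [-1.1, -0.1, -4.9]
grip_width: 0.0429
grasp_force: 30.0
time_s: 8.35
tool_pos: [0.4858, -0.0848, 0.0231]
tool_rot: [180.0, 0.0, 94.7]
force: [0.6, -0.5, -3.6]
grip_width: 0.0432
grasp_force: 30.0
```

```bash
python3 -m creep '[{"wx":0,"wy":0,"wz":0,"tx":2,"ty":0,"tz":1,"gripper":-1},{"wx":0,"wy":0,"wz":0,"tx":2,"ty":0,"tz":2,"gripper":-1},{"wx":0,"wy":0,"wz":0,"tx":2,"ty":0,"tz":2,"gripper":-1}]' 30
python3 -m creep '[{"wx":0,"wy":0,"wz":0,"tx":0,"ty":0,"tz":1,"gripper":-1},{"wx":0,"wy":0,"wz":0,"tx":0,"ty":0,"tz":1,"gripper":-1}]' 30
python3 -m creep '[{"wx":0,"wy":0,"wz":0,"tx":0,"ty":0,"tz":1,"gripper":-1},{"wx":0,"wy":0,"wz":0,"tx":0,"ty":0,"tz":1,"gripper":-1}]' 30
```

```text
time_s: 8.6
tool_pos: [0.4855, -0.0826, 0.0208]
tool_rot: [-180.0, -0.0, 94.8]
force: [-0.3, -0.1, -3.9]
grip_width: 0.0431
grasp_force: 30.0
time_s: 8.77
tool_pos: [0.4858, -0.0828, 0.0201]
tool_rot: [180.0, 0.0, 94.7]
force: [0.2, -0.3, -2.2]
grip_width: 0.0433
grasp_force: 30.0
time_s: 8.93
tool_pos: [0.4858, -0.0828, 0.02]
tool_rot: [-180.0, 0.0, 94.7]
force: [-3.4, -0.3, 5.1]
grip_width: 0.0435
grasp_force: 30.0
```

Contact came at read z = 0.020, as predicted. Releasing.

```bash
python3 -m creep '[{"wx":0,"wy":0,"wz":0,"tx":0,"ty":0,"tz":-1,"gripper":-0.1},{"wx":0,"wy":0,"wz":0,"tx":0,"ty":0,"tz":-1,"gripper":0.1},{"wx":0,"wy":0,"wz":0,"tx":0,"ty":0,"tz":-1,"gripper":0.3},{"wx":0,"wy":0,"wz":0,"tx":0,"ty":0,"tz":-1,"gripper":0.5},{"wx":0,"wy":0,"wz":0,"tx":0,"ty":0,"tz":-1,"gripper":0.6}]' 30
python3 -m creep '[{"wx":0,"wy":0,"wz":0,"tx":0,"ty":0,"tz":0,"gripper":0.7},{"wx":0,"wy":0,"wz":0,"tx":0,"ty":0,"tz":0,"gripper":0.8},{"wx":0,"wy":0,"wz":0,"tx":0,"ty":0,"tz":0,"gripper":0.8}]' 30
python3 - <<'E'
from m import *
p,d=snap('scene');W=cloud('scene',d)
print([(np.round(r['point'],3).tolist(),round(r['confidence'],2)) for r in nets.place_of('pipe_center','scene')[:2]])
print(get_obs()['grip_width'],rect(W,(.485,-.13),.03,.06,.085))
E
```

```text
time_s: 9.35
tool_pos: [0.4861, -0.0829, 0.0203]
tool_rot: [180.0, 0.0, 94.7]
force: [0.3, -0.7, 0.6]
grip_width: 0.0604
grasp_force: 0.0
time_s: 9.6
tool_pos: [0.4857, -0.0829, 0.0201]
tool_rot: [180.0, 0.0, 94.7]
force: [0.0, -1.3, 0.4]
grip_width: 0.0758
grasp_force: 0.0
[([0.487, -0.083, 0.055], 0.68), ([0.467, 0.161, 0.0], 0.39)]
0.07743062263797433 (175, array([ 0.4835, -0.1306,  0.0425,  0.0588, 19.9162]), 'mean', array([ 0.4788, -0.1316,  0.0739]), 'longaxis', np.float64(101.8), 'zmax', np.float64(0.0833))
```

```bash
python3 -m creep '[{"wx":0,"wy":0,"wz":0,"tx":0,"ty":0,"tz":-20,"gripper":0.8},{"wx":0,"wy":0,"wz":0,"tx":0,"ty":0,"tz":-55,"gripper":0.8},{"wx":0,"wy":0,"wz":0,"tx":0,"ty":0,"tz":-55,"gripper":-1},{"wx":0,"wy":0,"wz":0,"tx":0,"ty":-30,"tz":-55,"gripper":-1},{"wx":0,"wy":0,"wz":0,"tx":0,"ty":-58,"tz":-55,"gripper":-1}]' 30
python3 -m creep '[{"wx":0,"wy":0,"wz":0,"tx":0,"ty":0,"tz":0,"gripper":-1},{"wx":0,"wy":0,"wz":0,"tx":0,"ty":0,"tz":0,"gripper":-1},{"wx":0,"wy":0,"wz":0,"tx":0,"ty":0,"tz":0,"gripper":-1},{"wx":0,"wy":0,"wz":0,"tx":0,"ty":0,"tz":0,"gripper":-1},{"wx":0,"wy":0,"wz":0,"tx":0,"ty":0,"tz":0,"gripper":-1}]' 30
python3 -m creep '[{"wx":0,"wy":0,"wz":0,"tx":0,"ty":0,"tz":0,"gripper":-1},{"wx":0,"wy":0,"wz":0,"tx":0,"ty":0,"tz":0,"gripper":-1},{"wx":0,"wy":0,"wz":0,"tx":0,"ty":0,"tz":15,"gripper":-1},{"wx":0,"wy":0,"wz":0,"tx":0,"ty":0,"tz":35,"gripper":-1},{"wx":0,"wy":0,"wz":0,"tx":0,"ty":0,"tz":49,"gripper":-1}]' 30
python3 - <<'E'
from m import *
p,d=snap('scene');W=cloud('scene',d)
print([(np.round(r['point'],3).tolist(),round(r['confidence'],2)) for r in nets.place_of('pipe_center','scene')[:2]])
p,d=snap('top')
print([(np.round(r['point'],3).tolist(),round(r['confidence'],2)) for r in nets.place_of('pipe_center','top')[:2]])
print(get_obs()['grip_width'],get_obs()['tool_pos'])
E
```

```text
time_s: 10.12
tool_pos: [0.4285, -0.0871, 0.0754]
tool_rot: [179.9, -0.1, 94.8]
force: [0.3, 0.0, 0.8]
grip_width: 0.0654
grasp_force: 0.0
time_s: 10.53
tool_pos: [0.4289, -0.0873, 0.0752]
tool_rot: [180.0, -0.0, 94.8]
force: [0.0, 0.6, 0.4]
grip_width: 0.0331
grasp_force: 0.0
time_s: 10.95
tool_pos: [0.4278, -0.0875, 0.025]
tool_rot: [-180.0, -0.0, 94.8]
force: [-0.3, -0.4, -0.5]
grip_width: 0.0028
grasp_force: 0.0
[([0.487, -0.082, 0.058], 0.86)]
[([0.489, -0.085, 0.061], 0.76)]
0.0005437466677269416 [ 0.42802245 -0.08737428  0.02617701]
```

```bash
python3 -m creep '[{"wx":0,"wy":0,"wz":0,"tx":0,"ty":6,"tz":0,"gripper":-1},{"wx":0,"wy":0,"wz":0,"tx":0,"ty":12,"tz":0,"gripper":-1},{"wx":0,"wy":0,"wz":0,"tx":0,"ty":18,"tz":0,"gripper":-1},{"wx":0,"wy":0,"wz":0,"tx":0,"ty":22,"tz":0,"gripper":-1},{"wx":0,"wy":0,"wz":0,"tx":0,"ty":26,"tz":0,"gripper":-1}]' 30
python3 -m creep '[{"wx":0,"wy":0,"wz":0,"tx":0,"ty":4,"tz":0,"gripper":-1},{"wx":0,"wy":0,"wz":0,"tx":0,"ty":8,"tz":0,"gripper":-1},{"wx":0,"wy":0,"wz":0,"tx":0,"ty":12,"tz":0,"gripper":-1},{"wx":0,"wy":0,"wz":0,"tx":0,"ty":16,"tz":0,"gripper":-1},{"wx":0,"wy":0,"wz":0,"tx":0,"ty":20,"tz":0,"gripper":-1}]' 30
python3 - <<'E'
from m import *
for c in('scene','top'):
    p,d=snap(c);print([(np.round(r['point'],3).tolist(),round(r['confidence'],2)) for r in nets.place_of('pipe_center',c)[:1]])
E
```

```text
time_s: 11.57
tool_pos: [0.4548, -0.0854, 0.0264]
tool_rot: [180.0, 0.0, 94.8]
force: [-0.6, 1.0, 0.9]
grip_width: 0.0003
grasp_force: 0.0
time_s: 11.98
tool_pos: [0.4741, -0.0838, 0.026]
tool_rot: [-180.0, 0.0, 94.7]
force: [-0.8, -0.3, -0.1]
grip_width: 0.0002
grasp_force: 0.1
[([0.505, -0.081, 0.056], 0.64)]
[([0.51, -0.077, 0.06], 0.63)]
```

```bash
python3 -m creep '[{"wx":0,"wy":0,"wz":0,"tx":0,"ty":4,"tz":0,"gripper":-1},{"wx":0,"wy":0,"wz":0,"tx":0,"ty":8,"tz":0,"gripper":-1},{"wx":0,"wy":0,"wz":0,"tx":0,"ty":11,"tz":0,"gripper":-1},{"wx":0,"wy":0,"wz":0,"tx":0,"ty":11,"tz":0,"gripper":-1}]' 30
cat > lp.py <<'E'
from m import *
for c in('scene','top'):
    p,d=snap(c);print([(np.round(r['point'],3).tolist(),round(r['confidence'],2)) for r in nets.place_of('pipe_center',c)[:1]])
E
python3 lp.py
```

```text
time_s: 12.52
tool_pos: [0.4856, -0.0828, 0.0262]
tool_rot: [180.0, -0.0, 94.8]
force: [0.3, -0.4, 0.3]
grip_width: 0.001
grasp_force: 0.0
[([0.532, -0.078, 0.045], 0.64)]
[([0.536, -0.076, 0.046], 0.59)]
```

```bash
python3 -m creep '[{"wx":0,"wy":0,"wz":0,"tx":0,"ty":-10,"tz":-5,"gripper":-1},{"wx":0,"wy":0,"wz":0,"tx":0,"ty":-15,"tz":-40,"gripper":-1},{"wx":0,"wy":0,"wz":0,"tx":0,"ty":-15,"tz":-80,"gripper":-1},{"wx":0,"wy":0,"wz":0,"tx":0,"ty":-15,"tz":-120,"gripper":0},{"wx":0,"wy":0,"wz":0,"tx":0,"ty":-15,"tz":-145,"gripper":0}]' 30
python3 to.py .5187 .308 .171 87.1
```

```text
time_s: 13.13
tool_pos: [0.4709, -0.0843, 0.175]
tool_rot: [179.8, 0.1, 94.8]
force: [1.2, -0.5, 0.7]
grip_width: 0.0077
grasp_force: 0.0
t 13.13 pos [ 0.4709 -0.0843  0.175 ] rot [1.7977e+02 1.3000e-01 9.4750e+01] move [387.   80.1   3.4] wz 7.7 F [ 1.2 -0.5  0.7] w 0.0077 gf 0.0
```

```bash
python3 -m creep '[{"wx":0,"wy":0,"wz":2,"tx":40,"ty":8,"tz":0,"gripper":0},{"wx":0,"wy":0,"wz":3,"tx":80,"ty":16,"tz":0,"gripper":0},{"wx":0,"wy":0,"wz":5,"tx":120,"ty":24,"tz":0,"gripper":0},{"wx":0,"wy":0,"wz":6,"tx":160,"ty":32,"tz":0,"gripper":0},{"wx":0,"wy":0,"wz":8,"tx":200,"ty":40,"tz":0,"gripper":0}]' 30
python3 to.py .5187 .308 .171 87.1
```

```text
time_s: 13.55
tool_pos: [0.4928, 0.12, 0.1714]
tool_rot: [179.9, 0.1, 86.6]
force: [0.5, 0.0, -1.4]
grip_width: 0.0382
grasp_force: 0.0
t 13.55 pos [0.4928 0.12   0.1714] rot [1.7993e+02 6.0000e-02 8.6640e+01] move [189.2  14.8   0.2] wz -0.5 F [ 0.5  0.  -1.4] w 0.0382 gf 0.0
```

```bash
python3 -m creep '[{"wx":0,"wy":0,"wz":0,"tx":40,"ty":3,"tz":0,"gripper":0},{"wx":0,"wy":0,"wz":0,"tx":80,"ty":6,"tz":0,"gripper":0},{"wx":0,"wy":0,"wz":0,"tx":120,"ty":9,"tz":0,"gripper":0},{"wx":0,"wy":0,"wz":0,"tx":160,"ty":12,"tz":0,"gripper":0},{"wx":0,"wy":0,"wz":0,"tx":189,"ty":15,"tz":0,"gripper":0}]' 30
python3 -m creep '[{"wx":0,"wy":0,"wz":0,"tx":0,"ty":0,"tz":35,"gripper":0},{"wx":0,"wy":0,"wz":0,"tx":0,"ty":0,"tz":70,"gripper":0},{"wx":0,"wy":0,"wz":0,"tx":0,"ty":0,"tz":100,"gripper":0},{"wx":0,"wy":0,"wz":0,"tx":0,"ty":0,"tz":100,"gripper":0},{"wx":0,"wy":0,"wz":0,"tx":0,"ty":0,"tz":100,"gripper":0}]' 30
python3 to.py .5187 .308 -.009 87.1
python3 lp.py
python3 - <<'E'
from m import *
p,d=snap('top');W=cloud('top',d)
cv2.imwrite('pics/t3.png',cv2.resize(p[200:290,180:410,::-1],(782,306)))
print('pipe',rect(W,(.535,-.084),.085,.055,.075),rect(W,(.533,-.04),.03,.05,.085),rect(W,(.537,-.12),.025,.05,.085))
print('pins',rect(W,(.58,-.041),.02,.082,.1),rect(W,(.586,-.118),.02,.082,.1))
p,d=snap('scene');cv2.imwrite('pics/s3.png',cv2.resize(p[190:310,210:400,::-1],(760,480)))
E
```

```text
time_s: 13.97
tool_pos: [0.5179, 0.3101, 0.1708]
tool_rot: [-180.0, -0.1, 86.9]
force: [-0.2, 0.1, 0.2]
grip_width: 0.0435
grasp_force: 0.0
time_s: 14.38
tool_pos: [0.5176, 0.3055, 0.0699]
tool_rot: [-179.8, 0.1, 86.8]
force: [-0.4, 0.7, 0.5]
grip_width: 0.044
grasp_force: 0.0
t 14.38 pos [0.5176 0.3055 0.0699] rot [-1.7982e+02  9.0000e-02  8.6750e+01] move [ 2.7  1.2 78.9] wz -0.3 F [-0.4  0.7  0.5] w 0.044 gf 0.0
[([0.534, -0.079, 0.046], 0.84)]
[([0.538, -0.08, 0.046], 0.91)]
pipe (1335, array([ 0.5599, -0.0767,  0.0924,  0.1499,  4.9701]), 'mean', array([ 0.558 , -0.0795,  0.0657]), 'longaxis', np.float64(98.7), 'zmax', np.float64(0.0738)) (303, array([ 0.5368, -0.0408,  0.0515,  0.057 ,  1.8934]), 'mean', array([ 0.5339, -0.0401,  0.064 ]), 'longaxis', np.float64(95.5), 'zmax', np.float64(0.0742)) (217, array([ 0.5391, -0.12  ,  0.0403,  0.0461,  0.5217]), 'mean', array([ 0.5378, -0.1199,  0.0643]), 'longaxis', np.float64(92.1), 'zmax', np.float64(0.0751))
pins (10, array([ 0.5803, -0.0418,  0.0091,  0.0059,  1.531 ]), 'mean', array([ 0.5809, -0.0418,  0.0899]), 'longaxis', np.float64(170.9), 'zmax', np.float64(0.0936)) (10, array([ 5.87900e-01, -1.16800e-01,  8.70000e-03,  6.10000e-03,
        1.12654e+01]), 'mean', array([ 0.5869, -0.1173,  0.0893]), 'longaxis', np.float64(-179.8), 'zmax', np.float64(0.0964))
```

View pics/s3.png

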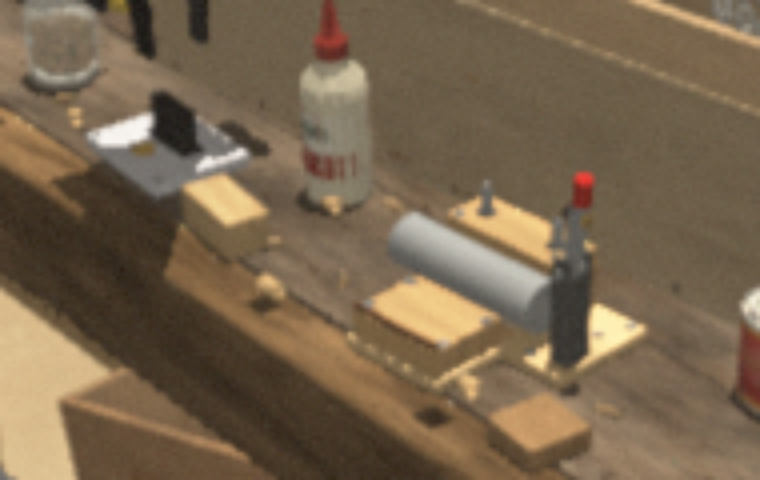

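View pics/t3.png

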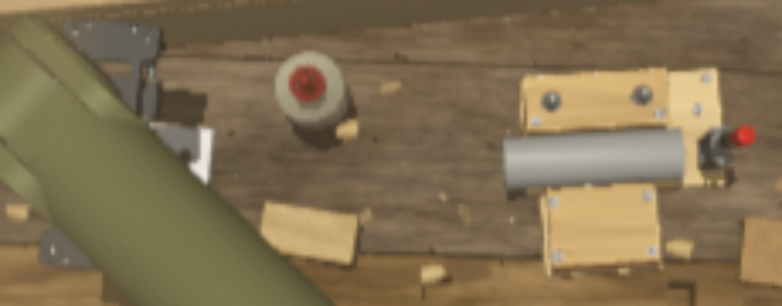

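The scene crop shows the pipe in the vee at about (470,265), parallel to the back block, with the lever upright. The top crop shows it at (595,158), centred lengthwise within about 5 mm. Next I grip the plate rib.

```bash
python3 -m creep '[{"wx":0,"wy":0,"wz":0,"tx":3,"ty":1,"tz":25,"gripper":0},{"wx":0,"wy":0,"wz":0,"tx":3,"ty":1,"tz":50,"gripper":0},{"wx":0,"wy":0,"wz":0,"tx":3,"ty":1,"tz":72,"gripper":0},{"wx":0,"wy":0,"wz":0,"tx":3,"ty":1,"tz":81,"gripper":0},{"wx":0,"wy":0,"wz":0,"tx":3,"ty":1,"tz":81,"gripper":0}]' 30
python3 -m creep '[{"wx":0,"wy":0,"wz":0,"tx":0,"ty":0,"tz":0,"gripper":-1},{"wx":0,"wy":0,"wz":0,"tx":0,"ty":0,"tz":0,"gripper":-1},{"wx":0,"wy":0,"wz":0,"tx":0,"ty":0,"tz":0,"gripper":-1},{"wx":0,"wy":0,"wz":0,"tx":0,"ty":0,"tz":0,"gripper":-1},{"wx":0,"wy":0,"wz":0,"tx":0,"ty":0,"tz":0,"gripper":-1}]' 30
python3 -m creep '[{"wx":0,"wy":0,"wz":0,"tx":0,"ty":0,"tz":0,"gripper":-1},{"wx":0,"wy":0,"wz":0,"tx":0,"ty":0,"tz":0,"gripper":-1}]' 30
python3 to.py .5187 .309 .211 87.1
```

```text
time_s: 15.1
tool_pos: [0.5188, 0.3082, -0.0115]
tool_rot: [-179.8, 0.1, 86.7]
force: [-0.6, -0.7, 1.1]
grip_width: 0.0435
grasp_force: 0.0
time_s: 15.52
tool_pos: [0.5195, 0.3097, -0.0091]
tool_rot: [-180.0, -0.0, 86.7]
force: [-4.0, -0.0, 3.2]
grip_width: 0.0179
grasp_force: 1.8
time_s: 15.68
tool_pos: [0.5192, 0.3098, -0.0092]
tool_rot: [-180.0, 0.0, 86.8]
force: [-4.5, -0.7, 6.0]
grip_width: 0.0159
grasp_force: 30.0
t 15.68 pos [ 0.5192  0.3098 -0.0092] rot [-1.7996e+02  1.0000e-02  8.6780e+01] move [  -0.8   -0.6 -220.2] wz -0.3 F [-4.5 -0.7  6. ] w 0.0159 gf 30.0
```

```bash
python3 -m creep '[{"wx":0,"wy":0,"wz":0,"tx":0,"ty":0,"tz":-30,"gripper":-1},{"wx":0,"wy":0,"wz":0,"tx":0,"ty":0,"tz":-70,"gripper":-1},{"wx":0,"wy":0,"wz":0,"tx":0,"ty":0,"tz":-110,"gripper":-1},{"wx":0,"wy":0,"wz":0,"tx":0,"ty":-10,"tz":-150,"gripper":-1},{"wx":0,"wy":0,"wz":0,"tx":0,"ty":-20,"tz":-185,"gripper":-1}]' 40
python3 -m creep '[{"wx":0,"wy":0,"wz":0,"tx":0,"ty":0,"tz":-30,"gripper":-1},{"wx":0,"wy":0,"wz":0,"tx":0,"ty":0,"tz":-40,"gripper":-1},{"wx":0,"wy":0,"wz":0,"tx":0,"ty":0,"tz":-40,"gripper":-1}]' 40
python3 to.py .5071 -.0805 .215 94.8
```

```text
time_s: 16.1
tool_pos: [0.5003, 0.3099, 0.1767]
tool_rot: [180.0, -0.0, 86.7]
force: [0.4, 0.8, -4.0]
grip_width: 0.0161
grasp_force: 40.0
time_s: 16.35
tool_pos: [0.5015, 0.311, 0.2172]
tool_rot: [179.7, -0.1, 86.7]
force: [0.4, 0.7, -4.0]
grip_width: 0.0159
grasp_force: 40.0
t 16.35 pos [0.5015 0.311  0.2172] rot [ 1.7972e+02 -1.0000e-01  8.6720e+01] move [-390.6   28.     1.6] wz -8.1 F [ 0.4  0.7 -4. ] w 0.0159 gf 40.0
```

```bash
python3 -m creep '[{"wx":0,"wy":0,"wz":-1,"tx":-35,"ty":2,"tz":0,"gripper":-1},{"wx":0,"wy":0,"wz":-3,"tx":-75,"ty":5,"tz":0,"gripper":-1},{"wx":0,"wy":0,"wz":-4,"tx":-115,"ty":8,"tz":0,"gripper":-1},{"wx":0,"wy":0,"wz":-6,"tx":-155,"ty":11,"tz":0,"gripper":-1},{"wx":0,"wy":0,"wz":-8,"tx":-195,"ty":14,"tz":0,"gripper":-1}]' 40
python3 to.py .5671 -.0805 .130 94.8
```

```text
time_s: 16.77
tool_pos: [0.5014, 0.1117, 0.2118]
tool_rot: [-179.8, 0.0, 94.8]
force: [0.6, 0.3, -4.2]
grip_width: 0.0157
grasp_force: 40.0
t 16.77 pos [0.5014 0.1117 0.2118] rot [-1.7976e+02  1.0000e-02  9.4780e+01] move [-197.    49.8   81.6] wz -0.0 F [ 0.6  0.3 -4.2] w 0.0157 gf 40.0
```

```bash
python3 -m creep '[{"wx":0,"wy":0,"wz":0,"tx":-40,"ty":8,"tz":0,"gripper":-1},{"wx":0,"wy":0,"wz":0,"tx":-80,"ty":17,"tz":0,"gripper":-1},{"wx":0,"wy":0,"wz":0,"tx":-120,"ty":28,"tz":0,"gripper":-1},{"wx":0,"wy":0,"wz":0,"tx":-160,"ty":39,"tz":0,"gripper":-1},{"wx":0,"wy":0,"wz":0,"tx":-197,"ty":50,"tz":0,"gripper":-1}]' 40
python3 -m creep '[{"wx":0,"wy":0,"wz":0,"tx":0,"ty":0,"tz":30,"gripper":-1},{"wx":0,"wy":0,"wz":0,"tx":0,"ty":0,"tz":60,"gripper":-1},{"wx":0,"wy":0,"wz":0,"tx":0,"ty":0,"tz":85,"gripper":-1},{"wx":0,"wy":0,"wz":0,"tx":0,"ty":0,"tz":102,"gripper":-1},{"wx":0,"wy":0,"wz":0,"tx":0,"ty":0,"tz":102,"gripper":-1}]' 40
python3 -m creep '[{"wx":0,"wy":0,"wz":0,"tx":0,"ty":0,"tz":0,"gripper":-1},{"wx":0,"wy":0,"wz":0,"tx":0,"ty":0,"tz":0,"gripper":-1}]' 40
python3 to.py .5671 -.0805 .0578 94.8
python3 - <<'E'
from m import *
p,d=snap('top');W=cloud('top',d);cv2.imwrite('pics/t4.png',cv2.resize(p[205:285,320:420,::-1],(800,600)[:1]+(600,) if 0 else (750,600)))
m=(p.min(2)>150)&(abs(W[...,2]-.131)<.008)&(np.hypot(W[...,0]-.56,W[...,1]+.08)<.11)
P=W[m];print(len(P),P.min(0),P.max(0),P.mean(0));r=cv2.minAreaRect(P[:,:2].astype(np.float32));print(r)
p,d=snap('scene');W=cloud('scene',d);m=(abs(W[...,2]-.131)<.004)&(np.hypot(W[...,0]-.56,W[...,1]+.08)<.11)&(p.min(2)>90);P=W[m];print(len(P),P.min(0),P.max(0),cv2.minAreaRect(P[:,:2].astype(np.float32)))
for c in('scene','top'):
    print([(np.round(r['point'],3).tolist(),round(r['confidence'],2)) for r in nets.place_of('plate_grip',c)[:1]],[(np.round(r['point'],3).tolist(),round(r['confidence'],2)) for r in nets.place_of('drill_plate',c)[:1]])
E
```

```text
time_s: 17.18
tool_pos: [0.5677, -0.0812, 0.2114]
tool_rot: [-179.7, 0.0, 94.6]
force: [0.1, 0.1, -3.4]
grip_width: 0.0157
grasp_force: 40.0
time_s: 17.6
tool_pos: [0.5635, -0.0777, 0.1052]
tool_rot: [-179.3, -0.2, 94.7]
force: [-0.7, 0.1, -4.3]
grip_width: 0.0153
grasp_force: 40.0
time_s: 17.77
tool_pos: [0.569, -0.0774, 0.1127]
tool_rot: [-180.0, -0.0, 94.7]
force: [0.1, 0.4, -2.3]
grip_width: 0.0156
grasp_force: 40.0
t 17.77 pos [ 0.569  -0.0774  0.1127] rot [-1.7998e+02 -2.0000e-02  9.4740e+01] move [-2.9 -2.2 54.9] wz -0.1 F [ 0.1  0.4 -2.3] w 0.0156 gf 40.0
277 [ 0.50961544 -0.04910488  0.12410737] [ 0.6066449  -0.01728165  0.13897386] [ 0.55640821 -0.03139083  0.13373441]
((0.5587525367736816, -0.03281223401427269), (0.0966251865029335, 0.02730238437652588), 4.6576032638549805)
237 [ 0.50486317 -0.14485166  0.12716038] [ 0.6153334  -0.01928985  0.13498448] ((0.5601444840431213, -0.0812249407172203), (0.10820481181144714, 0.12531229853630066), 1.8184969425201416)
[([0.572, -0.078, 0.158], 0.59)] [([0.561, -0.08, 0.121], 0.67)]
[([0.567, -0.078, 0.159], 0.71)] [([0.561, -0.078, 0.123], 0.7)]
```

View pics/t4.png

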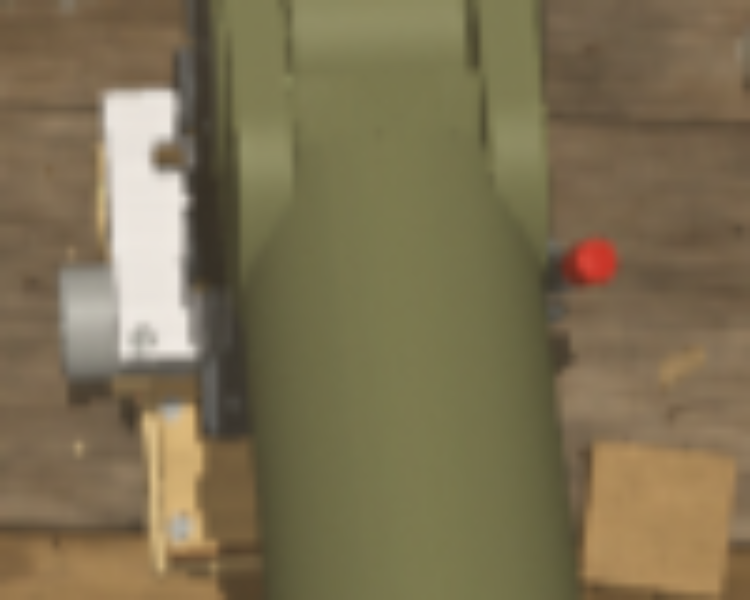

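The top crop shows the plate over the jig with its left pin hole visible at (168,155) and the lever well clear at (592,262). I'll compare that hole with the pin position seen by the same camera.

```bash
python3 - <<'E'
from m import *
p,d=snap('top');s=get_obs();i=optics.camera_info('top');f=240/np.tan(np.radians(i['fovy'])/2)
R=np.array(i['R']);t=np.array(i['t']);C=-R.T@t
g=p[219:233,334:347].min(2).astype(int);print(g)
w=np.clip(190-g,0,None).astype(float);v,u=np.mgrid[219:233,334:347]
m=(abs(u-342.4)<3.2)&(abs(v-225.7)<3.2);w=w*m
uc,vc=(u*w).sum()/w.sum(),(v*w).sum()/w.sum()
for z in(.131,.1337):
    r=R.T@np.array([(uc-i['cx'])/f,(vc-i['cy'])/f,1]);X=C+r*(z-C[2])/r[2];print(uc,vc,X.round(4))
y=np.radians(s['tool_rot'][2]-90);ex=np.array([np.cos(y),np.sin(y)]);ey=np.array([-ex[1],ex[0]])
print('rib from hole',(X[:2]-.016*ex-.038*ey).round(4),'tool',s['tool_pos'].round(4),s['tool_rot'].round(2))
E
```

```text
[[219 221 219 219 219 218 219 220 220 158  92  68  43]
 [220 221 219 219 219 219 220 221 221 139  80  69  46]
 [220 222 220 220 219 219 220 222 222 123  68  64  44]
 [205 220 220 219 218 219 219 221 213 116  66  59  42]
 [195 218 219 218 219 218 203 178 162 100  92  82  44]
 [192 218 218 218 218 210 156 104  89  77  95  93  48]
 [177 217 219 219 219 208 117  62  60  63  83  89  48]
 [167 219 221 221 223 218 139  66  60  61  81  77  43]
 [166 221 223 223 224 223 189 122 117 106  87  57  38]
 [165 221 223 222 222 222 215 203 197 201 119  52  39]
 [160 219 221 220 220 220 221 220 220 222 138  55  39]
 [144 219 223 221 221 221 221 222 224 224 148  61  38]
 [136 221 223 222 222 222 222 222 223 225 182  83  40]
 [133 219 222 220 221 221 221 221 222 223 162  71  41]]
343.06584938704026 225.35341506129598 [ 0.5838 -0.0427  0.131 ]
343.06584938704026 225.35341506129598 [ 0.5834 -0.0426  0.1337]
rib from hole [ 0.5706 -0.0817] tool [ 0.5694 -0.0774  0.1138] [1.7994e+02 4.0000e-02 9.4740e+01]
```

```bash
python3 -m creep '[{"wx":0,"wy":0,"wz":0,"tx":-2,"ty":-3,"tz":0,"gripper":-1},{"wx":0,"wy":0,"wz":0,"tx":-2,"ty":-3,"tz":10,"gripper":-1},{"wx":0,"wy":0,"wz":0,"tx":-2,"ty":-3,"tz":20,"gripper":-1},{"wx":0,"wy":0,"wz":0,"tx":-2,"ty":-3,"tz":25,"gripper":-1},{"wx":0,"wy":0,"wz":0,"tx":-2,"ty":-3,"tz":25,"gripper":-1}]' 25
python3 -m creep '[{"wx":0,"wy":0,"wz":0,"tx":0,"ty":0,"tz":2,"gripper":-1},{"wx":0,"wy":0,"wz":0,"tx":0,"ty":0,"tz":4,"gripper":-1},{"wx":0,"wy":0,"wz":0,"tx":0,"ty":0,"tz":6,"gripper":-1},{"wx":0,"wy":0,"wz":0,"tx":0,"ty":0,"tz":6,"gripper":-1}]' 25
python3 to.py .5664 -.0798 .0578 94.8
```

```text
time_s: 18.53
tool_pos: [0.5644, -0.0794, 0.0857]
tool_rot: [-179.8, -0.1, 94.7]
force: [-0.7, 0.3, -4.9]
grip_width: 0.0155
grasp_force: 25.0
time_s: 18.87
tool_pos: [0.5661, -0.0795, 0.0818]
tool_rot: [-180.0, -0.0, 94.7]
force: [-0.4, 0.4, -3.6]
grip_width: 0.0159
grasp_force: 25.0
t 18.87 pos [ 0.5661 -0.0795  0.0818] rot [-179.98   -0.     94.75] move [-0.4  0.3 24. ] wz -0.1 F [-0.4  0.4 -3.6] w 0.0159 gf 25.0
```

```bash
python3 -m creep '[{"wx":0,"wy":0,"wz":0,"tx":0,"ty":0,"tz":2,"gripper":-1},{"wx":0,"wy":0,"wz":0,"tx":0,"ty":0,"tz":4,"gripper":-1},{"wx":0,"wy":0,"wz":0,"tx":0,"ty":0,"tz":4,"gripper":-1}]' 25
python3 -m creep '[{"wx":0,"wy":0,"wz":0,"tx":0,"ty":0,"tz":2,"gripper":-1},{"wx":0,"wy":0,"wz":0,"tx":0,"ty":0,"tz":4,"gripper":-1},{"wx":0,"wy":0,"wz":0,"tx":0,"ty":0,"tz":4,"gripper":-1}]' 25
```

```text
time_s: 19.12
tool_pos: [0.5659, -0.0796, 0.0777]
tool_rot: [-180.0, 0.0, 94.7]
force: [0.1, -0.0, -3.5]
grip_width: 0.0158
grasp_force: 25.0
time_s: 19.37
tool_pos: [0.5658, -0.0795, 0.0736]
tool_rot: [-180.0, -0.0, 94.7]
force: [-0.3, 0.5, -4.0]
grip_width: 0.0159
grasp_force: 25.0
```

Underside is now about 10 mm below the pin tips with no contact force, so the pins are in the holes. Going on.

```bash
python3 -m creep '[{"wx":0,"wy":0,"wz":0,"tx":0,"ty":0,"tz":2,"gripper":-1},{"wx":0,"wy":0,"wz":0,"tx":0,"ty":0,"tz":4,"gripper":-1},{"wx":0,"wy":0,"wz":0,"tx":0,"ty":0,"tz":6,"gripper":-1},{"wx":0,"wy":0,"wz":0,"tx":0,"ty":0,"tz":6,"gripper":-1}]' 25
python3 -m creep '[{"wx":0,"wy":0,"wz":0,"tx":0,"ty":0,"tz":2,"gripper":-1},{"wx":0,"wy":0,"wz":0,"tx":0,"ty":0,"tz":4,"gripper":-1},{"wx":0,"wy":0,"wz":0,"tx":0,"ty":0,"tz":6,"gripper":-1},{"wx":0,"wy":0,"wz":0,"tx":0,"ty":0,"tz":6,"gripper":-1}]' 25
```

```text
time_s: 19.7
tool_pos: [0.5657, -0.0795, 0.0675]
tool_rot: [-179.9, -0.0, 94.7]
force: [-0.6, 0.6, -4.1]
grip_width: 0.0158
grasp_force: 25.0
time_s: 20.03
tool_pos: [0.5658, -0.0796, 0.0615]
tool_rot: [-180.0, -0.0, 94.7]
force: [0.2, 0.0, -3.4]
grip_width: 0.0154
grasp_force: 25.0
```

```bash
python3 -m creep '[{"wx":0,"wy":0,"wz":0,"tx":0,"ty":0,"tz":2,"gripper":-1},{"wx":0,"wy":0,"wz":0,"tx":0,"ty":0,"tz":3,"gripper":-1},{"wx":0,"wy":0,"wz":0,"tx":0,"ty":0,"tz":3,"gripper":-1}]' 25
python3 -m creep '[{"wx":0,"wy":0,"wz":0,"tx":0,"ty":0,"tz":1,"gripper":-1},{"wx":0,"wy":0,"wz":0,"tx":0,"ty":0,"tz":1,"gripper":-1}]' 25
```

```text
time_s: 20.28
tool_pos: [0.566, -0.0795, 0.0587]
tool_rot: [-180.0, -0.0, 94.7]
force: [0.7, 0.3, -3.9]
grip_width: 0.016
grasp_force: 25.0
time_s: 20.45
tool_pos: [0.5662, -0.0795, 0.058]
tool_rot: [180.0, 0.0, 94.8]
force: [0.9, 1.5, -3.5]
grip_width: 0.0159
grasp_force: 25.0
```

```bash
python3 -m creep '[{"wx":0,"wy":0,"wz":0,"tx":0,"ty":0,"tz":1,"gripper":-1},{"wx":0,"wy":0,"wz":0,"tx":0,"ty":0,"tz":1,"gripper":-1}]' 25
python3 -m creep '[{"wx":0,"wy":0,"wz":0,"tx":0,"ty":0,"tz":1,"gripper":-1},{"wx":0,"wy":0,"wz":0,"tx":0,"ty":0,"tz":1,"gripper":-1}]' 25
```

```text
time_s: 20.62
tool_pos: [0.5664, -0.0795, 0.0578]
tool_rot: [180.0, 0.0, 94.7]
force: [-1.4, 0.8, 1.8]
grip_width: 0.0158
grasp_force: 25.0
time_s: 20.78
tool_pos: [0.5666, -0.0795, 0.0576]
tool_rot: [180.0, 0.1, 94.7]
force: [-3.5, -0.4, 8.1]
grip_width: 0.0159
grasp_force: 25.1
```

Seated at read z = 0.0577, against a predicted 0.0578. Let go and lift.

```bash
python3 -m creep '[{"wx":0,"wy":0,"wz":0,"tx":0,"ty":0,"tz":-1,"gripper":-0.5},{"wx":0,"wy":0,"wz":0,"tx":0,"ty":0,"tz":-2,"gripper":-0.3},{"wx":0,"wy":0,"wz":0,"tx":0,"ty":0,"tz":-2,"gripper":-0.1},{"wx":0,"wy":0,"wz":0,"tx":0,"ty":0,"tz":-2,"gripper":0},{"wx":0,"wy":0,"wz":0,"tx":0,"ty":0,"tz":-2,"gripper":0}]' 25
python3 -m creep '[{"wx":0,"wy":0,"wz":0,"tx":0,"ty":0,"tz":-15,"gripper":0},{"wx":0,"wy":0,"wz":0,"tx":0,"ty":0,"tz":-45,"gripper":0},{"wx":0,"wy":0,"wz":0,"tx":0,"ty":0,"tz":-80,"gripper":0},{"wx":0,"wy":0,"wz":0,"tx":0,"ty":0,"tz":-120,"gripper":-1},{"wx":0,"wy":0,"wz":0,"tx":0,"ty":0,"tz":-155,"gripper":-1}]' 25
python3 -m creep '[{"wx":0,"wy":0,"wz":0,"tx":-40,"ty":-12,"tz":0,"gripper":-1},{"wx":0,"wy":0,"wz":0,"tx":-80,"ty":-24,"tz":0,"gripper":-1},{"wx":0,"wy":0,"wz":0,"tx":-120,"ty":-36,"tz":0,"gripper":-1},{"wx":0,"wy":0,"wz":0,"tx":-150,"ty":-40,"tz":0,"gripper":-1}]' 25
python3 - <<'E'
from m import *
s=get_obs();print(s['tool_pos'].round(4),s['tool_rot'].round(1),s['grip_width'])
p,d=snap('scene');W=cloud('scene',d);cv2.imwrite('pics/s5.png',cv2.resize(p[200:300,280:420,::-1],(770,550)))
for c in('scene','top'):
    if c=='top':p,d=snap(c);W=cloud(c,d)
    for q in('plate_grip','lever_grip','pipe_center'):print(q,[(np.round(r['point'],3).tolist(),round(r['confidence'],2)) for r in nets.place_of(q,c)[:1]])
    print(rect(W,(.545,-.19),.035,.142,.172))
    m=(np.hypot(W[...,0]-.545,W[...,1]+.19)<.04)&(W[...,2]>.1)&(p[...,0]>120)&(p[...,1]<70);P=W[m];print('red',len(P),P.mean(0),P.min(0),P.max(0))
E
```

```text
time_s: 21.2
tool_pos: [0.5662, -0.0796, 0.0579]
tool_rot: [180.0, 0.0, 94.7]
force: [-0.2, -0.3, -0.1]
grip_width: 0.0392
grasp_force: 0.0
time_s: 21.62
tool_pos: [0.5661, -0.0793, 0.2151]
tool_rot: [180.0, 0.0, 94.8]
force: [0.7, -0.1, -0.1]
grip_width: 0.0365
grasp_force: 0.0
time_s: 21.95
tool_pos: [0.5368, -0.2369, 0.2133]
tool_rot: [-179.9, 0.2, 94.5]
force: [-0.0, -1.4, -0.3]
grip_width: 0.0114
grasp_force: 0.0
[ 0.5368 -0.2369  0.2133] [-179.9    0.2   94.5] 0.01143053545453754
plate_grip [([0.566, -0.08, 0.103], 0.86)]
lever_grip [([0.544, -0.188, 0.158], 0.52)]
pipe_center [([0.534, -0.079, 0.045], 0.7)]
(51, array([ 5.37800e-01, -1.87000e-01,  2.10000e-02,  2.11000e-02,
        3.01127e+01]), 'mean', array([ 0.5385, -0.1898,  0.1576]), 'longaxis', np.float64(93.3), 'zmax', np.float64(0.1712))
red 16 [ 0.53922481 -0.19237051  0.16791141] [ 0.53467202 -0.19893421  0.15172893] [ 0.55031109 -0.18617034  0.17437256]
plate_grip [([0.564, -0.079, 0.103], 0.83)]
lever_grip [([0.54, -0.19, 0.159], 0.46)]
pipe_center [([0.48, -0.088, 0.034], 0.68)]
(37, array([ 0.5445, -0.1859,  0.0136,  0.0215,  2.5163]), 'mean', array([ 0.5447, -0.1845,  0.1584]), 'longaxis', np.float64(87.0), 'zmax', np.float64(0.1714))
red 25 [ 0.54537782 -0.189418    0.170348  ] [ 0.53793022 -0.19665647  0.16067075] [ 0.55168936 -0.18249628  0.17845158]
```

View pics/s5.png

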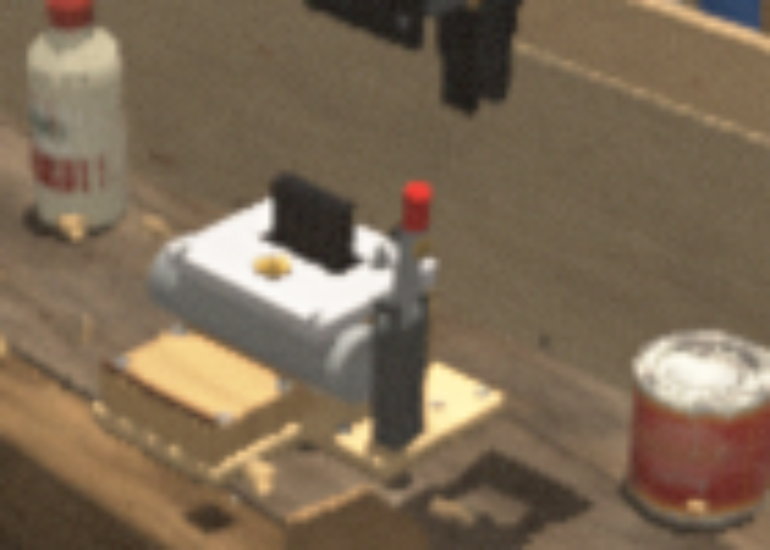

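The plate is seated flat on both pins with the bush over the pipe (bush at (272,265), rib at (312,225)), and the lever is upright at (415,210). Next: fingers closed, outside the lever, pushing it inward and down along its arc.

```bash
python3 -m creep '[{"wx":0,"wy":0,"wz":0,"tx":0,"ty":7,"tz":20,"gripper":-1},{"wx":0,"wy":0,"wz":0,"tx":0,"ty":7,"tz":45,"gripper":-1},{"wx":0,"wy":0,"wz":0,"tx":0,"ty":7,"tz":70,"gripper":-1},{"wx":0,"wy":0,"wz":0,"tx":0,"ty":7,"tz":90,"gripper":-1},{"wx":0,"wy":0,"wz":0,"tx":0,"ty":7,"tz":90,"gripper":-1}]' 25
python3 -m creep '[{"wx":0,"wy":0,"wz":0,"tx":10,"ty":0,"tz":0,"gripper":-1},{"wx":0,"wy":0,"wz":0,"tx":20,"ty":0,"tz":0,"gripper":-1},{"wx":0,"wy":0,"wz":0,"tx":26,"ty":0,"tz":0,"gripper":-1},{"wx":0,"wy":0,"wz":0,"tx":30,"ty":0,"tz":0,"gripper":-1},{"wx":0,"wy":0,"wz":0,"tx":34,"ty":0,"tz":0,"gripper":-1}]' 25
python3 - <<'E'
from h import *
s=get_obs();d=s['tool_pos']-np.array([.5343,-.0822,-.029]);a=np.radians(4.75);print('jig x,y,ztip',(d[0]*np.cos(a)+d[1]*np.sin(a)).round(4),(-d[0]*np.sin(a)+d[1]*np.cos(a)).round(4),d[2].round(4))
E
```

```text
time_s: 22.77
tool_pos: [0.543, -0.2293, 0.1188]
tool_rot: [-179.6, -0.2, 94.9]
force: [-0.9, -0.8, 1.1]
grip_width: 0.0002
grasp_force: 0.0
time_s: 23.18
tool_pos: [0.5443, -0.1983, 0.1251]
tool_rot: [179.8, 0.2, 94.8]
force: [1.5, -3.0, 2.7]
grip_width: 0.0006
grasp_force: 1.6
jig x,y,ztip 0.0004 -0.1166 0.1541
```

```bash
cat > jg.py <<'E'
from h import *
s=get_obs();d=s['tool_pos']-np.array([.5343,-.0822,-.029]);a=np.radians(4.75);print('jig x,y,ztip mm',(1e3*np.array([d[0]*np.cos(a)+d[1]*np.sin(a),-d[0]*np.sin(a)+d[1]*np.cos(a),d[2]])).round(1))
E
python3 -m creep '[{"wx":0,"wy":0,"wz":0,"tx":8,"ty":0,"tz":0,"gripper":-1},{"wx":0,"wy":0,"wz":0,"tx":16,"ty":0,"tz":0,"gripper":-1},{"wx":0,"wy":0,"wz":0,"tx":24,"ty":0,"tz":0,"gripper":-1},{"wx":0,"wy":0,"wz":0,"tx":32,"ty":0,"tz":0,"gripper":-1},{"wx":0,"wy":0,"wz":0,"tx":40,"ty":0,"tz":2,"gripper":-1}]' 25; python3 jg.py
python3 -m creep '[{"wx":0,"wy":0,"wz":0,"tx":5,"ty":0,"tz":3,"gripper":-1},{"wx":0,"wy":0,"wz":0,"tx":10,"ty":0,"tz":6,"gripper":-1},{"wx":0,"wy":0,"wz":0,"tx":15,"ty":0,"tz":10,"gripper":-1},{"wx":0,"wy":0,"wz":0,"tx":20,"ty":0,"tz":14,"gripper":-1}]' 25; python3 jg.py
```

```text
time_s: 23.6
tool_pos: [0.539, -0.1573, 0.1207]
tool_rot: [-179.9, 0.0, 94.7]
force: [1.1, -3.2, 0.1]
grip_width: 0.0006
grasp_force: 1.5
jig x,y,ztip mm [ -1.5 -75.3 149.7]
time_s: 23.93
tool_pos: [0.5375, -0.1376, 0.1065]
tool_rot: [-180.0, -0.0, 94.7]
force: [-0.1, -3.0, 1.2]
grip_width: 0.0003
grasp_force: 1.4
jig x,y,ztip mm [ -1.4 -55.5 135.5]
```

```bash
python3 -m creep '[{"wx":0,"wy":0,"wz":0,"tx":7,"ty":0,"tz":7,"gripper":-1},{"wx":0,"wy":0,"wz":0,"tx":13,"ty":0,"tz":14,"gripper":-1},{"wx":0,"wy":0,"wz":0,"tx":18,"ty":0,"tz":21,"gripper":-1},{"wx":0,"wy":0,"wz":0,"tx":22,"ty":0,"tz":27,"gripper":-1}]' 25; python3 jg.py
python3 -m creep '[{"wx":0,"wy":0,"wz":0,"tx":2,"ty":0,"tz":2,"gripper":-1},{"wx":0,"wy":0,"wz":0,"tx":3,"ty":0,"tz":4,"gripper":-1},{"wx":0,"wy":0,"wz":0,"tx":3,"ty":0,"tz":4,"gripper":-1}]' 25; python3 jg.py
```

```text
time_s: 24.27
tool_pos: [0.5359, -0.1149, 0.0791]
tool_rot: [-180.0, -0.0, 94.8]
force: [1.0, -2.2, 2.4]
grip_width: 0.0004
grasp_force: 1.2
jig x,y,ztip mm [ -1.1 -32.7 108.1]
time_s: 24.52
tool_pos: [0.5354, -0.1122, 0.0755]
tool_rot: [-179.9, -0.1, 94.8]
force: [0.1, -0.1, 0.2]
grip_width: 0.0001
grasp_force: 0.1
jig x,y,ztip mm [ -1.4 -30.  104.5]
```

```bash
python3 -m creep '[{"wx":0,"wy":0,"wz":0,"tx":0,"ty":0,"tz":2,"gripper":-1},{"wx":0,"wy":0,"wz":0,"tx":0,"ty":0,"tz":4,"gripper":-1},{"wx":0,"wy":0,"wz":0,"tx":0,"ty":0,"tz":4,"gripper":-1}]' 25; python3 jg.py
python3 -m creep '[{"wx":0,"wy":0,"wz":0,"tx":0,"ty":0,"tz":1,"gripper":-1},{"wx":0,"wy":0,"wz":0,"tx":0,"ty":0,"tz":2,"gripper":-1},{"wx":0,"wy":0,"wz":0,"tx":0,"ty":0,"tz":2,"gripper":-1}]' 25; python3 jg.py
```

```text
time_s: 24.77
tool_pos: [0.5358, -0.1123, 0.0718]
tool_rot: [180.0, -0.1, 94.8]
force: [-0.3, 0.7, 0.8]
grip_width: 0.0003
grasp_force: 0.5
jig x,y,ztip mm [ -0.9 -30.1 100.8]
time_s: 25.02
tool_pos: [0.5361, -0.1127, 0.07]
tool_rot: [180.0, -0.0, 94.8]
force: [0.2, 1.9, 1.5]
grip_width: 0.0002
grasp_force: 0.8
jig x,y,ztip mm [ -0.8 -30.6  99. ]
```

```bash
python3 -m creep '[{"wx":0,"wy":0,"wz":0,"tx":0,"ty":0,"tz":1,"gripper":-1},{"wx":0,"wy":0,"wz":0,"tx":0,"ty":0,"tz":1,"gripper":-1}]' 25
python3 -m creep '[{"wx":0,"wy":0,"wz":0,"tx":0,"ty":0,"tz":1,"gripper":-1},{"wx":0,"wy":0,"wz":0,"tx":0,"ty":0,"tz":1,"gripper":-1}]' 25
python3 -m creep '[{"wx":0,"wy":0,"wz":0,"tx":0,"ty":0,"tz":1,"gripper":-1},{"wx":0,"wy":0,"wz":0,"tx":0,"ty":0,"tz":1,"gripper":-1}]' 25;python3 jg.py
python3 - <<'E'
from m import *
p,d=snap('scene');cv2.imwrite('pics/s6.png',cv2.resize(p[200:300,280:420,::-1],(770,550)))
for q in('lever_grip','plate_grip'):print(q,[(np.round(r['point'],3).tolist(),round(r['confidence'],2)) for r in nets.place_of(q,'scene')[:1]])
E
```

```text
time_s: 25.18
tool_pos: [0.5361, -0.113, 0.069]
tool_rot: [180.0, -0.0, 94.7]
force: [-0.4, 1.5, 1.9]
grip_width: 0.0005
grasp_force: 0.9
time_s: 25.35
tool_pos: [0.5361, -0.113, 0.0684]
tool_rot: [180.0, 0.0, 94.7]
force: [-0.6, 0.6, 3.9]
grip_width: 0.0004
grasp_force: 2.1
time_s: 25.52
tool_pos: [0.5362, -0.113, 0.0681]
tool_rot: [180.0, 0.0, 94.7]
force: [-2.4, 3.2, 9.1]
grip_width: 0.0005
grasp_force: 4.6
jig x,y,ztip mm [ -0.7 -30.9  97.1]
lever_grip [([0.536, -0.109, 0.086], 0.42)]
plate_grip [([0.566, -0.078, 0.104], 0.58)]
```

View pics/s6.png

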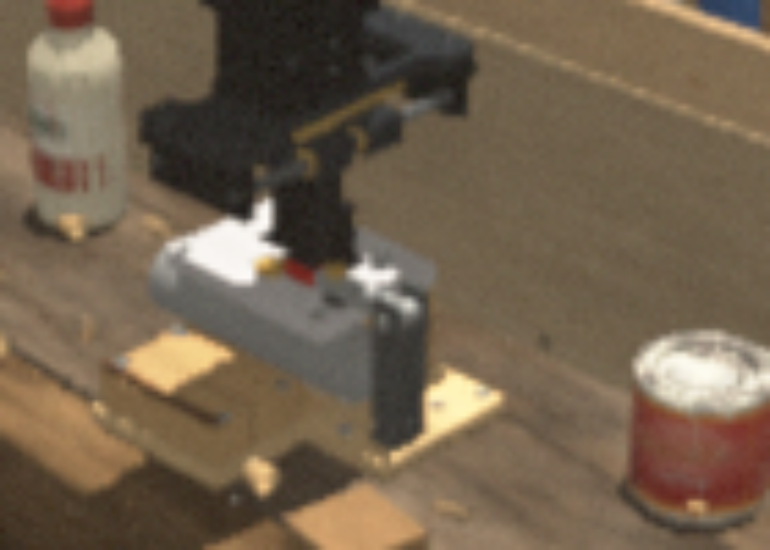

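The lever's red grip is down on the plate under the fingers, at about (300,272), with the pressing force at 9 N. One more millimetre, then lift clear and check.

```bash
python3 -m creep '[{"wx":0,"wy":0,"wz":0,"tx":0,"ty":0,"tz":0.5,"gripper":-1},{"wx":0,"wy":0,"wz":0,"tx":0,"ty":0,"tz":0.5,"gripper":-1},{"wx":0,"wy":0,"wz":0,"tx":0,"ty":0,"tz":0.5,"gripper":-1}]' 25;python3 jg.py
python3 -m creep '[{"wx":0,"wy":0,"wz":0,"tx":0,"ty":0,"tz":-5,"gripper":-1},{"wx":0,"wy":0,"wz":0,"tx":0,"ty":0,"tz":-25,"gripper":-1},{"wx":0,"wy":0,"wz":0,"tx":0,"ty":0,"tz":-60,"gripper":-1},{"wx":0,"wy":0,"wz":0,"tx":0,"ty":0,"tz":-100,"gripper":-1},{"wx":0,"wy":0,"wz":0,"tx":0,"ty":0,"tz":-140,"gripper":-1}]' 25
python3 -m creep '[{"wx":0,"wy":0,"wz":0,"tx":-40,"ty":0,"tz":0,"gripper":-1},{"wx":0,"wy":0,"wz":0,"tx":-80,"ty":0,"tz":0,"gripper":-1},{"wx":0,"wy":0,"wz":0,"tx":-120,"ty":0,"tz":0,"gripper":-1},{"wx":0,"wy":0,"wz":0,"tx":-150,"ty":0,"tz":0,"gripper":-1},{"wx":0,"wy":0,"wz":0,"tx":-150,"ty":0,"tz":0,"gripper":-1}]' 25
python3 - <<'E'
from m import *
for c in('scene','top'):
    p,d=snap(c);W=cloud(c,d)
    for q in('lever_grip','plate_grip','pipe_center'):print(q,[(np.round(r['point'],3).tolist(),round(r['confidence'],2)) for r in nets.place_of(q,c)[:1]])
    m=(np.hypot(W[...,0]-.538,W[...,1]+.11)<.05)&(W[...,2]>.06)&(p[...,0]>110)&(p[...,1]<70);P=W[m];print(c,'red',len(P),P.mean(0).round(4),P[:,2].max().round(4))
E
```

```text
time_s: 25.92
tool_pos: [0.5362, -0.113, 0.0681]
tool_rot: [180.0, 0.0, 94.7]
force: [-4.1, 2.4, 11.9]
grip_width: 0.0004
grasp_force: 6.1
jig x,y,ztip mm [ -0.7 -30.9  97.1]
time_s: 26.33
tool_pos: [0.5347, -0.1139, 0.2071]
tool_rot: [-179.9, 0.0, 94.7]
force: [1.1, -1.1, 0.6]
grip_width: 0.0005
grasp_force: 0.0
time_s: 26.75
tool_pos: [0.5456, -0.2732, 0.2048]
tool_rot: [-179.8, 0.2, 94.0]
force: [-0.6, -1.1, -0.6]
grip_width: 0.0003
grasp_force: 0.0
lever_grip [([0.534, -0.112, 0.087], 0.51)]
plate_grip [([0.568, -0.081, 0.103], 0.95)]
pipe_center [([0.536, -0.083, 0.045], 0.68)]
scene red 26 [ 0.5334 -0.1099  0.095 ] 0.1044
lever_grip [([0.532, -0.108, 0.09], 0.67)]
plate_grip [([0.566, -0.083, 0.103], 0.84)]
pipe_center [([0.577, -0.038, 0.095], 0.66)]
top red 12 [ 0.5334 -0.1105  0.0972] 0.1035
```

Lever level (grip z ≈ 0.089 ± 0.004, top at 0.097), plate at z = 0.103, robot clear. Handing in.

```bash
python3 -c "
from h import *
print(env.sign_off())"
```

```text
the job is handed in; nothing more can be done
None
```

The job is handed in at about 27 s: the pipe is in the vee, the plate is fully down on both pins, and the lever was pressed on to it with about 12 N. My camera checks agreed, but I was not shown the verdict.

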